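Trial cups back on their pegs in size order

ROBOT

A 6-joint arm with a two-finger parallel gripper is mounted at the origin on the work surface. World frame = base frame: x ahead of the robot, y to its left, z up, the work surface at z = 0. Lengths are in mm, angles in rad, forces in N, time in s.
With the tool pointing down it reaches from about 325 to 900 mm from the base axis. Payload 3.5 kg.
Tool frame: the origin (TCP) lies on the front face of the gripper's body, between the roots of the fingers; the fingertips stand r.tip_reach ahead of it and the grasp point (between the pads) lies 54 mm ahead of it (r.tip_reach is the distance from the TCP to the fingertips, in mm); y points along the fingers, x is the direction in which the jaws open and shut, and the axes are right-handed (so a half turn about y gives the same grasp; the last joint's range is limited). The gripper opens to 85 mm and grips with 20 to 120 N. Pads are 22 mm wide; open, the fingers measure 114 mm over their backs; the gripper's body (76 mm by 85 mm) begins 54 mm behind the grasp point. The pads swing forward as they close: fully open they stand 13 mm farther back than shut.
Start: joints at [1.208, 0.276, -0.026, 1.268, 0, 1.467], TCP at [160.561, 604.022, 303.913] pointing down, gripper open.
Joint ranges: [-3.12, 3.12], [-0.85, 1.88], [-1.08, 1.24], [-1.95, 2.15], [-1.57, 1.53], [-3.14, 3.14]. Speed limits (rad/s): [2.57, 2.57, 3.14, 3.14, 3.14, 3.14].

INTERFACE

Orientations are given as a unit quaternion [x, y, z, w].
In Python, from station import monitor, capture, r gives the robot as it stands. The module is installed in compiled form; this text tells all that it offers.
- The arm moves only by the tool send_rows, never from a script. Its argument "plan" is one flat list of numbers, 4 for each row, row after row: the shift along the tool's x, y, z normalised to -1 to 1, where 1 is 50 cm, then the turn about the tool's y normalised to -1 to 1, where 1 is pi/2 rad. In form: [dx, dy, dz, turn, dx, dy, dz, turn, ...]. A call has 1 to 12 rows; each row shifts and turns the pose as measured when the row begins, along the tool's axes as they then stand; what a row does not reach is not made up. A row lasts 1/12 s, in which the tool goes at most 41.7 mm and 7.16 degrees, less where a joint would pass 70% of its speed; a pose out of reach is approached as far as the arm can. A call with a number of a shift or a turn outside -1 to 1 is refused whole. A call with a gripper value outside its range is refused whole. "gripper" is the opening, from -1 (shut) to 1 (fully open), so that 0 is half open, set as the call begins (left out, the last holds). The fingers move at their own pace and stop on an object; "newtons" is the grip in N (left out, the last holds). Time passes only in rows, so rows that do not move let the fingers close. It gives the time, the measured TCP pose, the force and the opening at its end, in the units of the state.
- monitor.get_state(): the state, without advancing time (a new reading comes with each control period).
- capture(name): name is "scene" or "side" or "wrist"; returns a dict with "image" (480x640x3 uint8, red, green, blue), "camera_matrix" (3x3 intrinsics, pixels), "k1" (the pictures are not rectified: a ray, as slopes to the right and down, at radius r is drawn at 1 + k1 r^2 times it, then the intrinsics apply), "cam_to_world" (4x4, takes a point from camera to world coordinates); the wrist camera has in their place "hand_eye" (4x4, takes a point from camera to tool coordinates, whose origin is the TCP and whose axes are the tool frame's). Camera axes: x right, y up, looking along -z (the intrinsics and any distortion apply to the point x, -y, -z); pixel columns grow to the right and rows downward; lengths in mm; the calibration is good to about 2 mm. A picture is of the moment at which its call begins: read the wrist's pose just before it. There is no depth.
- r.job_done(): hands the job in, once; it reports no verdict.
The state is a dict: "clock": time; "qpos": joint angles; "qd": joint speeds; "tau": joint torques, N m; "position": TCP position; "eef_rot": TCP orientation; "contact_force": force on the tool from outside, world axes, zero at the start; "moment": the same for the moment, N m; "opening": finger opening in mm.
Only numpy, scipy, OpenCV 4.12 (cv2) and the standard library are available. Lean on these libraries where they do the work, as an engineer would, in place of code of your own. Each camera call takes 0.05 s, during which the arm holds its last target.

TASK

Put the four loose trial cups back into the instrument tray, each dome up and centred over a blue peg of its own, so that the whole row runs in order of size between the smallest and the largest cup, which already sit on the two end pegs. Leave those two where they are.

Things in the scene. Friction and masses are not known exactly. Their poses are not given: they have to be found in the camera images.
- cup_40: loose yellow plastic trial cup, 40 mm in diameter, dome up on the table: straight round rim wall 10 mm high (grip it there, across the diameter, fingertips a few mm above its support), then a half-ball dome, 30 mm high in all; hollow below, wall 3 mm, inside diameter 34 mm, 16 mm deep. Origin: centre of the open underside; z up.
- cup_46: loose green plastic trial cup, 46 mm in diameter, dome up on the table: straight round rim wall 10 mm high (grip it there, across the diameter, fingertips a few mm above its support), then a half-ball dome, 33 mm high in all; hollow below, wall 3 mm, inside diameter 40 mm, 16 mm deep. Origin: centre of the open underside; z up.
- cup_52: loose red plastic trial cup, 52 mm in diameter, dome up on the table: straight round rim wall 10 mm high (grip it there, across the diameter, fingertips a few mm above its support), then a half-ball dome, 36 mm high in all; hollow below, wall 3 mm, inside diameter 46 mm, 16 mm deep. Origin: centre of the open underside; z up.
- cup_58: loose purple plastic trial cup, 58 mm in diameter, dome up on the table: straight round rim wall 10 mm high (grip it there, across the diameter, fingertips a few mm above its support), then a half-ball dome, 39 mm high in all; hollow below, wall 3 mm, inside diameter 52 mm, 16 mm deep. Origin: centre of the open underside; z up.
- cup_34: white trial cup, the smallest of the set, 34 mm in diameter and 27 mm high, same shape; loose, but already seated dome up over the peg at one end of the row in the tray (which end differs from start to start). Origin: centre of the open underside, which rests on the tray floor 11 mm above the table.
- cup_64: dark grey trial cup, the largest of the set, 64 mm in diameter and 42 mm high, same shape; loose, but already seated dome up over the peg at one end of the row in the tray (which end differs from start to start). Origin: centre of the open underside, which rests on the tray floor 11 mm above the table.
- peg_a: one of four free blue pegs in the tray, all alike (letters do not tell their order): fixed, upright, 14 mm in diameter, 14 mm high. Origin: centre of its foot, on the tray floor 11 mm above the table; its y axis runs along the row. Six pegs (two under the seated cups) stand in one straight row, 78 mm apart.
- peg_b: one of four free blue pegs in the tray, all alike (letters do not tell their order): fixed, upright, 14 mm in diameter, 14 mm high. Origin: centre of its foot, on the tray floor 11 mm above the table; its y axis runs along the row. The tray: steel, 480 x 250 mm, walls up to 50 mm above the table, turned up to 0.15 rad, its row roughly along world y.
- peg_c: one of four free blue pegs in the tray, all alike (letters do not tell their order): fixed, upright, 14 mm in diameter, 14 mm high. Origin: centre of its foot, on the tray floor 11 mm above the table; its y axis runs along the row. Square to the row the tray floor is free for 70 mm either way, then wall (robot side) or instruments up to 35 mm above the floor.
- peg_d: one of four free blue pegs in the tray, all alike (letters do not tell their order): fixed, upright, 14 mm in diameter, 14 mm high. Origin: centre of its foot, on the tray floor 11 mm above the table; its y axis runs along the row. Neighbouring cups leave gaps of 17 mm or more: have the fingers close square to the row.
Not all that is in view belongs to the job. Several things have the shape of the cup_46; the one meant has the colours described above.

How it is judged (in metres and radians):
At the end, for the whole second after the job is handed in: All six cups upright (0.1 rad), on the tray floor (5 mm), at rest; the four each within 12 mm of a free peg's axis, the row in size order: 64, 58, 52, 46, 40, 34 mm; the two end cups within 15 mm of where they began ((horizontal distance between cup_58 and peg_a below 0.012 m or horizontal distance between cup_58 and peg_b below 0.012 m or horizontal distance between cup_58 and peg_c below 0.012 m or horizontal distance between cup_58 and peg_d below 0.012 m) and horizontal distance between cup_58 and cup_64 between 0.039 and 0.117 m and (horizontal distance between cup_52 and peg_a below 0.012 m or horizontal distance between cup_52 and peg_b below 0.012 m or horizontal distance between cup_52 and peg_c below 0.012 m or horizontal distance between cup_52 and peg_d below 0.012 m) and horizontal distance between cup_52 and cup_64 between 0.117 and 0.195 m and (horizontal distance between cup_46 and peg_a below 0.012 m or horizontal distance between cup_46 and peg_b below 0.012 m or horizontal distance between cup_46 and peg_c below 0.012 m or horizontal distance between cup_46 and peg_d below 0.012 m) and horizontal distance between cup_46 and cup_64 between 0.195 and 0.273 m and (horizontal distance between cup_40 and peg_a below 0.012 m or horizontal distance between cup_40 and peg_b below 0.012 m or horizontal distance between cup_40 and peg_c below 0.012 m or horizontal distance between cup_40 and peg_d below 0.012 m) and horizontal distance between cup_40 and cup_64 between 0.273 and 0.351 m and angle between each of cup_34, cup_40, cup_46, cup_52, cup_58, cup_64's own z axis and vertical below 0.1 rad and height (world z) of each of cup_34, cup_40, cup_46, cup_52, cup_58, cup_64 below 0.016 m and linear speed of each of cup_34, cup_40, cup_46, cup_52, cup_58, cup_64 below 0.02 m/s and distance of each of cup_34, cup_64 from where it was at the start of the episode below 0.015 m); the robot touches nothing.
It fails at once if a cup already seated at an end of the row was moved more than 20 mm from its place (distance of any of cup_34, cup_64 from where it was at the start of the episode above 0.02 m).
It also fails if it takes over 88 s, if anything falls off the work surface, if the arm or the gripper's body presses on something with over 40 N, if the wrist force passes 120 N, or if a joint passes its speed limit or range.

## Working session

There is one attempt and no reset: what is moved stays moved. The work goes in short steps, Python scripts to look and compute and a tool call to move; the robot and the scene stay as the last step left them, time stands still between calls to the robot, and variables do not carry over. Pictures are saved under pics/ and viewed, and the job is handed in when it is done.

Besides the shell and the picture viewer there is one more tool, called after ">>>" by a JSON object that holds its "op" and its "data", one argument or row to a line. send_rows: Moves the arm, as the interface text tells. Its arguments: {"type":"object","properties":{"plan":{"type":"array","items":{"type":"number","minimum":-1,"maximum":1}},"gripper":{"type":"number"},"newtons":{"type":"number"}},"required":["plan"]}

```bash
ls; mkdir -p pics
python3 - <<'E'
from station import monitor, capture, r
import cv2
s=monitor.get_state(); print({k:s[k] for k in s}); print(r.tip_reach)
for n in ["scene","side","wrist"]:
    c=capture(n); cv2.imwrite(f"pics/{n}0.png",c["image"][:,:,::-1])
    print(n,{k:c[k] for k in c if k!="image"})
E
```

```text
pics
{'clock': 0.0, 'qpos': array([ 1.20762467e+00,  2.77201451e-01, -2.78994016e-02,  1.26798911e+00,
        4.66480816e-05,  1.46741976e+00]), 'qd': array([ 0.00012993,  0.00101378, -0.00113575, -0.00280943, -0.00144098,
        0.00136012]), 'tau': array([ 5.39067457e-05, -4.45508838e+01,  2.95202190e+01,  1.62730931e-02,
       -8.40870439e-05,  1.04302806e-07]), 'position': array([160.31738048, 603.45221143, 302.70827796]), 'eef_rot': array([ 0.56096479,  0.43032193, -0.43172009, -0.56014222]), 'contact_force': array([0.4771222 , 0.3029824 , 0.35811517]), 'moment': array([-0.0171106 ,  0.01181592,  0.02382365]), 'opening': 85.44231225949432}
72.6
scene {'camera_matrix': array([[457.6564823 ,   0.        , 318.8639558 ],
       [  0.        , 457.6564823 , 234.00225209],
       [  0.        ,   0.        ,   1.        ]]), 'k1': 0.024840371430880335, 'cam_to_world': array([[-7.60184241e-01, -5.17637762e-01,  3.92646237e-01,
         8.69171135e+02],
       [ 6.49476548e-01, -6.21556551e-01,  4.38004186e-01,
         3.55776511e+02],
       [ 1.73243338e-02,  5.87978403e-01,  8.0
[... 551 characters left out ...]
503e-01,  7.17850273e-01,
         6.65345320e+02],
       [ 0.00000000e+00,  0.00000000e+00,  0.00000000e+00,
         1.00000000e+00]])}
wrist {'camera_matrix': array([[421.57726034,   0.        , 322.27882155],
       [  0.        , 421.57726034, 238.30496588],
       [  0.        ,   0.        ,   1.        ]]), 'k1': -0.006782234203218848, 'hand_eye': array([[ 9.99999883e-01,  7.59417163e-05, -4.77093539e-04,
         1.20692437e+00],
       [-4.77312598e-04,  3.07716106e-01, -9.51478097e-01,
        -6.92210314e+01],
       [ 7.45524865e-05,  9.51478214e-01,  3.07716107e-01,
         7.95926370e+01],
       [ 0.00000000e+00,  0.00000000e+00,  0.00000000e+00,
         1.00000000e+00]])}
```

View pics/scene0.png

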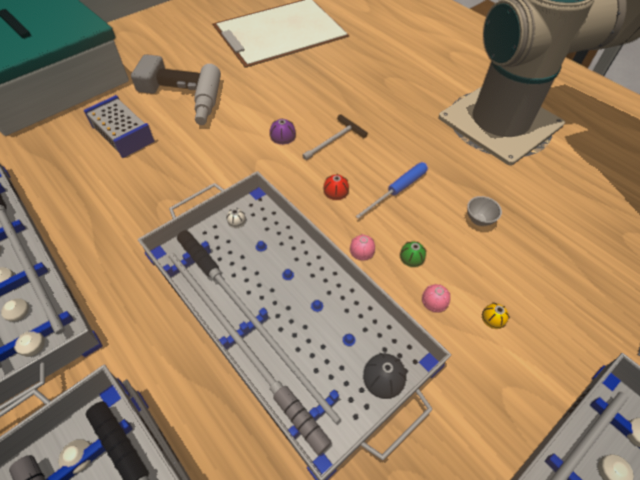

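View pics/side0.png

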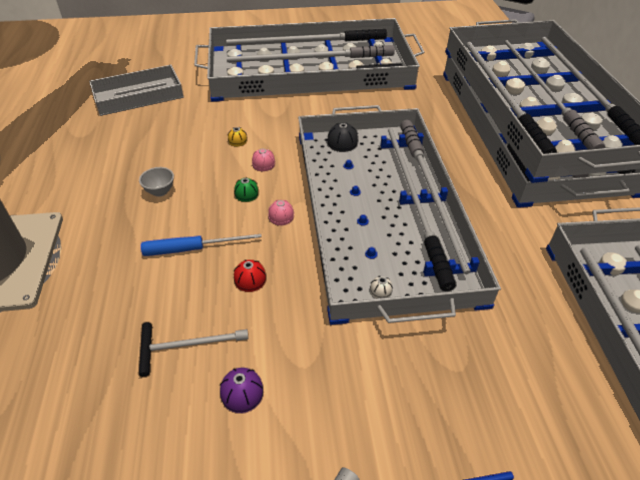

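View pics/wrist0.png

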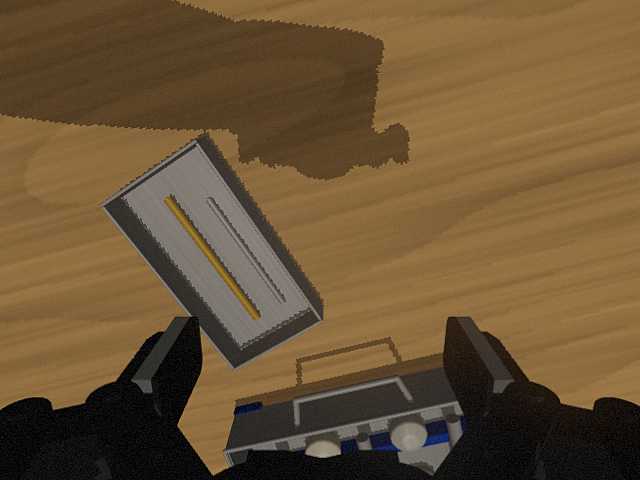

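```bash
cat > h.py <<'E'
import numpy as np, cv2
from scipy.spatial.transform import Rotation as R
def crop(src,dst,x0,y0,x1,y1,f):
    im=cv2.imread(src)[y0:y1,x0:x1]; im=cv2.resize(im,None,fx=f,fy=f,interpolation=cv2.INTER_CUBIC)
    for x in range((x0//20+1)*20,x1,20):
        cv2.putText(im,str(x),((x-x0)*f,10),0,.35,(0,255,255),1); cv2.line(im,((x-x0)*f,12),((x-x0)*f,20),(0,255,255),1)
    for y in range((y0//20+1)*20,y1,20):
        cv2.putText(im,str(y),(0,(y-y0)*f),0,.35,(0,255,255),1); cv2.line(im,(26,(y-y0)*f),(34,(y-y0)*f),(0,255,255),1)
    cv2.imwrite(dst,im)
def ray(c,uv,T=None):
    K=c["camera_matrix"]; T=c["cam_to_world"] if T is None else T
    d=np.array([(uv[0]-K[0,2])/K[0,0],(uv[1]-K[1,2])/K[1,1]]); u=d.copy()
    for _ in range(20): u=d/(1+c["k1"]*(u@u))
    v=T[:3,:3]@np.array([u[0],-u[1],-1]); return T[:3,3],v
def atz(c,uv,z,T=None):
    o,v=ray(c,uv,T); return o+v*(z-o[2])/v[2]
def tri(*rs):
    A=0;b=0
    for o,v in rs:
        v=v/np.linalg.norm(v);P=np.eye(3)-np.outer(v,v);A=A+P;b=b+P@o
    return np.linalg.solve(A,b)
E
python3 - <<'E'
from h import *
crop("pics/scene0.png","pics/sc_a.png",220,90,380,230,5)
crop("pics/scene0.png","pics/sc_b.png",380,200,540,340,5)
crop("pics/scene0.png","pics/sc_c.png",210,180,410,400,3-0)
crop("pics/side0.png","pics/si_a.png",200,110,320,230,5)
crop("pics/side0.png","pics/si_b.png",200,240,320,420,4-1)
crop("pics/side0.png","pics/si_c.png",300,110,440,310,3)
E
```

```text
(no output)
```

View pics/sc_a.png

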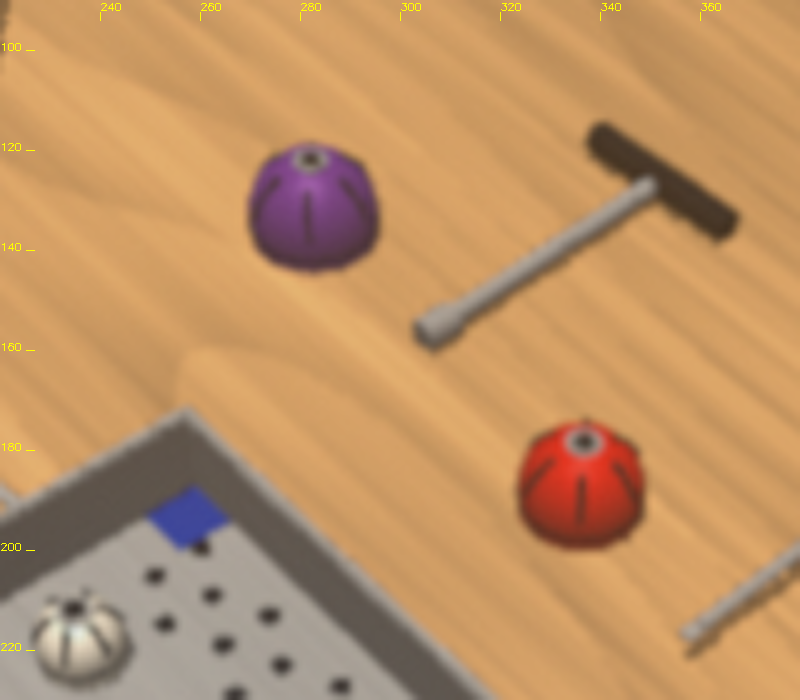

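View pics/sc_b.png

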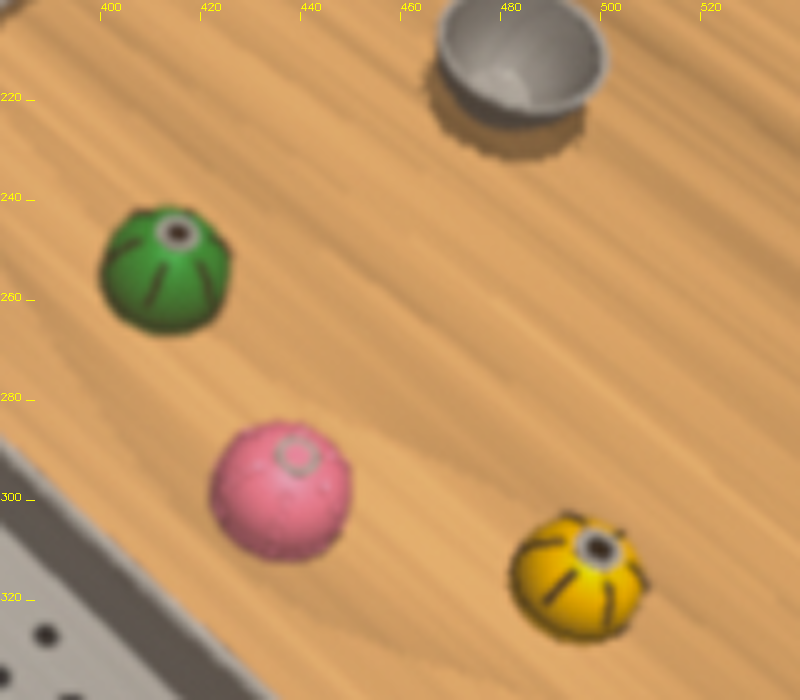

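View pics/sc_c.png

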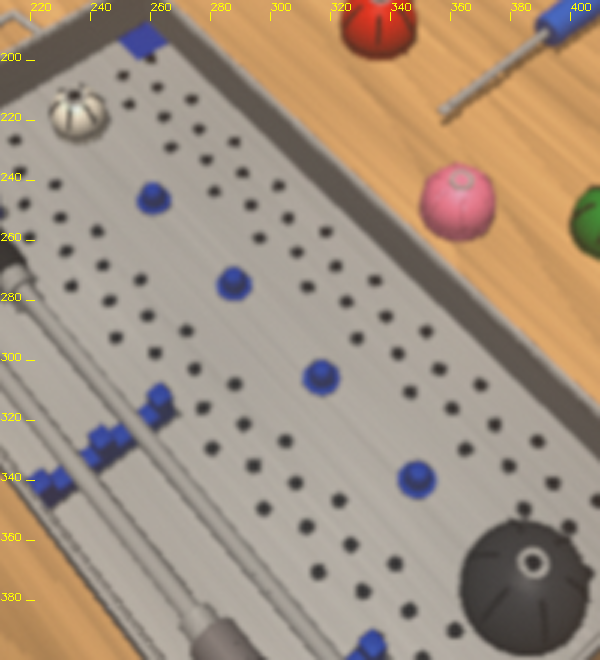

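View pics/si_a.png

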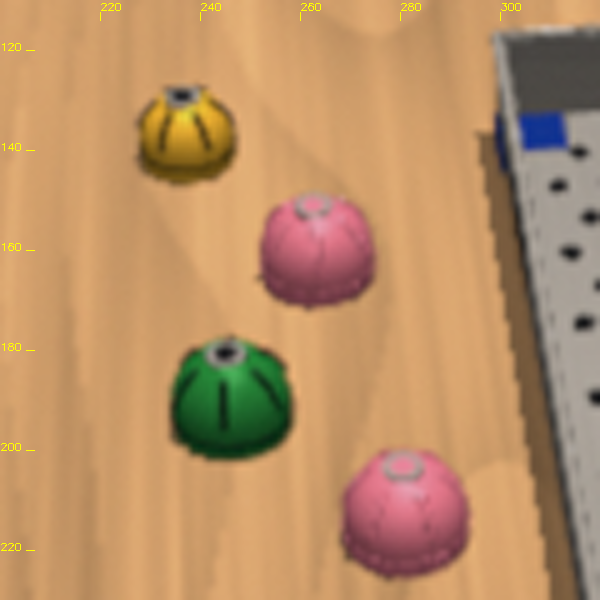

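View pics/si_b.png

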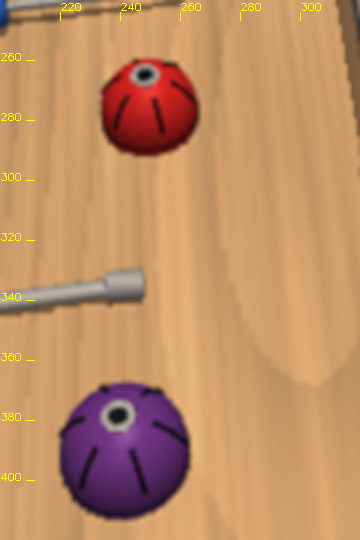

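View pics/si_c.png

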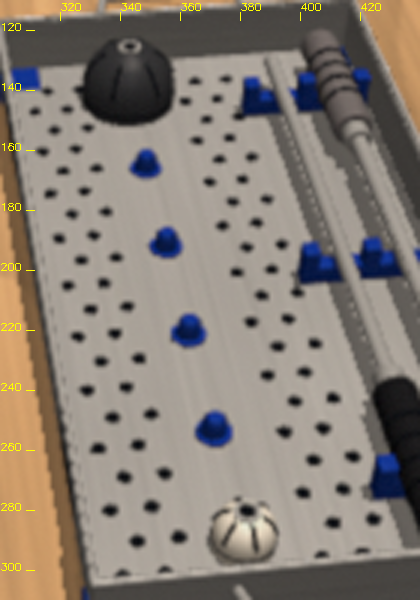

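Run:
```python
from h import *
from station import capture
s=capture("scene"); d=capture("side")
P={"40":((500,309.6),(236.6,129.2),30),"46":((415.6,246.6),(245,180.4),33),"52":((336.8,178.2),(248.3,265),36),"58":((282,121.8),(239.3,378.3),39),
"34":((234.8,211.6),(382.3,280),38),"64":((387.7,367.7),(343,125.3),53),
"p1":((261,243.7),(371,249.3),25),"p2":((287.7,272.7),(362.7,216.7),25),"p3":((316.7,303.7),(355.3,187.7),25),"p4":((348.7,337.7),(348.7,161.7),25)}
np.set_printoptions(precision=1,suppress=True)
for k,(a,b,z) in P.items():
    print(k,tri(ray(s,a),ray(d,b)),z,atz(s,a,z)[:2],atz(d,b,z)[:2])
from station import monitor
q=monitor.get_state(); print(R.from_quat(q["eef_rot"]).as_matrix(), q["clock"])
```

```text
40 [417.5 295.9  27.1] 30 [418.2 296.4] [418.7 290.5]
46 [431.5 125.1  30.3] 33 [433.  126.1] [431.9 121.7]
52 [431.5 -84.7  33.5] 36 [433. -83.] [431.9 -87. ]
58 [ 414.6 -281.4   36.8] 39 [ 416.2 -279.3] [ 414.7 -282.7]
34 [ 633.8 -140.9   35.7] 38 [ 634.6 -139.1] [ 633.2 -142.7]
64 [633.4 250.1  49.9] 53 [634.5 250.6] [632.6 245.5]
p1 [633.3 -61.9  19. ] 25 [635.9 -58.3] [631.4 -67.1]
p2 [633.8  16.4  18.3] 25 [636.7  19.6] [631.6   9.9]
p3 [634.   94.   18.4] 25 [636.9  96.4] [631.8  86.9]
p4 [634.1 171.7  18.4] 25 [636.8 173.4] [632.1 163.8]
[[ 0.3 -0.  -1. ]
 [ 1.  -0.   0.3]
 [-0.  -1.   0. ]] 0.25
```

>>> {"op": "send_rows", "data": {
  "plan": [0,0,0,0.0796,0,0,0,0.0796,0,0,0,0.0796,0,0,0,0.0796,0,0,0,0.0796,0,0,0,0.0796,0,0,0,0.0796,0,0,0,0.0796,0,0,0,0.0796,0,0,0,0.0796,0,0,0,0.0796],
  "gripper": 0.4,
  "newtons": 40
}}

```text
clock: 1.17
position: [160.0, 602.5, 300.8]
eef_rot: [0.709, -0.025, 0.024, -0.705]
contact_force: [-0.6, -0.1, -1.0]
opening: 59.7
```

```bash
cat > st.py <<'E'
from h import *
from station import monitor,r
import sys
np.set_printoptions(precision=2,suppress=True)
q=monitor.get_state(); M=R.from_quat(q["eef_rot"]).as_matrix(); p=np.array(q["position"])
print("t %.2f"%q["clock"],"p",p,"yaw %.2f deg"%np.degrees(np.arctan2(M[1,0],M[0,0])),"ydir",M[:,1],"F",q["contact_force"],"open %.1f"%q["opening"],"tip",r.tip_reach,"q",q["qpos"])
if len(sys.argv)>3:
    t=np.array(list(map(float,sys.argv[1:4]))); d=M.T@(t-p); print("tool delta mm",d,"units",d/500, "rows %.1f"%(np.linalg.norm(d)/41.7))
E
python3 st.py 417.5 295.9 150
```

```text
t 1.17 p [159.97 602.48 300.78] yaw -4.02 deg ydir [-0.   -0.01 -1.  ] F [-0.64 -0.08 -1.03] open 59.7 tip 72.6 q [ 1.21  0.28 -0.03  1.27  0.    2.85]
tool delta mm [ 278.66  151.89 -286.93] units [ 0.56  0.3  -0.57] rows 10.3
```

>>> {"op": "send_rows", "data": {
  "plan": [0,0,0,-0.045,0.0468,0.018,-0.0557,0,0.0468,0.018,-0.0557,0,0.0468,0.018,-0.0557,0,0.0468,0.018,-0.0557,0,0.0468,0.018,-0.0557,0,0.0468,0.018,-0.0557,0,0.0468,0.018,-0.0557,0,0.0468,0.018,-0.0557,0,0.0468,0.018,-0.0557,0,0.0468,0.018,-0.0557,0,0.0468,0.018,-0.0557,0]
}}

```text
clock: 2.17
position: [424.3, 291.6, 199.7]
eef_rot: [-0.705, -0.006, 0.004, 0.709]
contact_force: [0.3, -0.5, -0.0]
opening: 59.6
```

```bash
python3 st.py 417.5 295.9 150
python3 - <<'E'
from station import capture
import cv2
for n in ["wrist","side"]:
    cv2.imwrite(f"pics/{n}1.png",capture(n)["image"][:,:,::-1])
E
```

```text
t 2.17 p [424.3  291.65 199.68] yaw 0.75 deg ydir [ 0.    0.01 -1.  ] F [ 0.34 -0.49 -0.02] open 59.6 tip 72.6 q [ 0.47  0.16 -0.41  1.    0.    2.03]
tool delta mm [-6.87 49.69  4.05] units [-0.01  0.1   0.01] rows 1.2
```

View pics/wrist1.png

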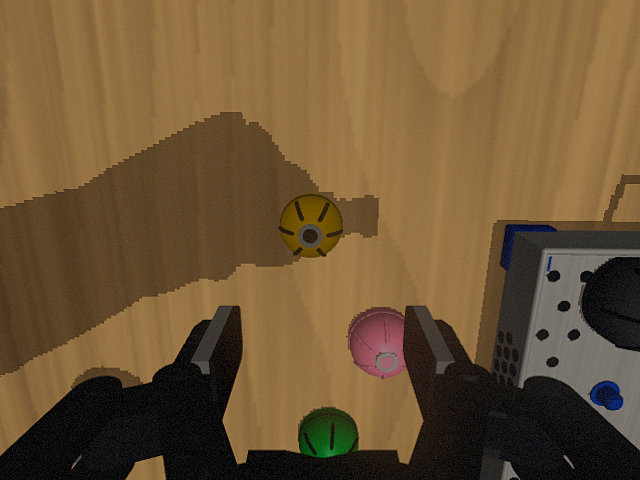

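View pics/side1.png

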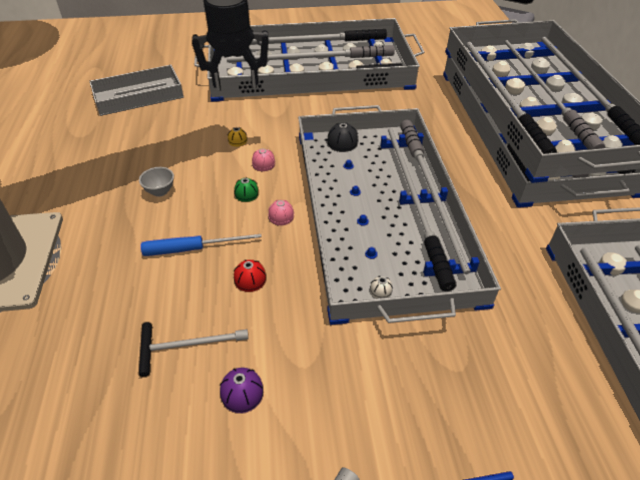

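```bash
python3 - <<'E'
from h import *
from station import capture,monitor
np.set_printoptions(precision=2,suppress=True)
q=monitor.get_state();c=capture("wrist")
T=np.eye(4);T[:3,:3]=R.from_quat(q["eef_rot"]).as_matrix();T[:3,3]=q["position"]
W=T@c["hand_eye"]
print("yellow",atz(c,(310,236),30,W),"pink",atz(c,(387,361),33,W))
for uv in [(241,307),(404,307)]:
    o,v=ray(c,uv,c["hand_eye"])
    for z in (0,11): print(uv,z,o+v*(z-o[2])/v[2])
    s=(-29.8*np.sign(322-uv[0])-o[0])/v[0]; print(o+v*s)
E
python3 -c "
from h import *
crop('pics/wrist1.png','pics/w1c.png',160,290,480,450,2)"
```

```text
yellow [418.34 294.76  30.  ] pink [467.92 211.35  33.  ]
(241, 307) 0 [-33.78  87.22   0.  ]
(241, 307) 11 [-29.19  65.79  11.  ]
[-29.8   68.63   9.55]
(404, 307) 0 [33.35 87.25  0.  ]
(404, 307) 11 [28.75 65.82 11.  ]
[29.8  70.72  8.49]
```

View pics/w1c.png

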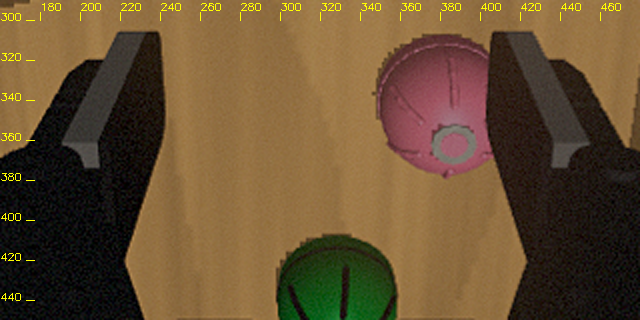

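>>> {"op": "send_rows", "data": {
  "plan": [-0.006,0.04,0.004,0.004,-0.006,0.06,0.004,0.004,0,0.06,0,0,0,0.04,0,0,0,0.02,0,0,0,0,0,0]
}}

```text
clock: 2.82
position: [419.5, 301.7, 89.9]
eef_rot: [-0.703, -0.002, -0.003, 0.711]
contact_force: [0.8, -0.4, -0.9]
opening: 59.9
```

```bash
python3 st.py 418 295.4 73
```

```text
t 2.82 p [419.48 301.73  89.94] yaw -0.10 deg ydir [ 0.01  0.01 -1.  ] F [ 0.79 -0.41 -0.89] open 59.9 tip 72.6 q [ 0.5   0.29 -0.51  0.75  0.01  2.07]
tool delta mm [-1.6  16.85 -6.54] units [-0.    0.03 -0.01] rows 0.4
```

>>> {"op": "send_rows", "data": {
  "plan": [-0.0016,0.017,-0.0066,0,-0.0016,0.017,-0.0066,0,0,0,0,0]
}}

```text
clock: 3.07
position: [418.2, 297.2, 73.7]
eef_rot: [-0.702, -0.004, -0.003, 0.712]
contact_force: [-0.8, -0.2, -0.0]
opening: 59.7
```

```bash
python3 st.py 418 295.4 73
```

```text
t 3.07 p [418.18 297.22  73.68] yaw 0.10 deg ydir [ 0.01  0.01 -1.  ] F [-0.76 -0.18 -0.04] open 59.7 tip 72.6 q [ 0.49  0.31 -0.53  0.71  0.01  2.06]
tool delta mm [-0.19  0.66 -1.83] units [-0.  0. -0.] rows 0.0
```

>>> {"op": "send_rows", "data": {
  "plan": [0,0,-0.003,0,0,0,0,0,0,0,0,0,0,0,0,0,0,0,0,0,0,0,0,0],
  "gripper": -0.5,
  "newtons": 30
}}

```text
clock: 3.57
position: [420.5, 296.4, 77.0]
eef_rot: [-0.701, -0.006, -0.005, 0.713]
contact_force: [0.1, -0.1, -0.5]
opening: 39.1
```

```bash
python3 st.py 634 171.9 150
python3 - <<'E'
from station import capture
import cv2
for n in ["wrist"]:
    cv2.imwrite(f"pics/{n}2.png",capture(n)["image"][:,:,::-1])
E
```

```text
t 3.57 p [420.55 296.43  76.95] yaw 0.05 deg ydir [ 0.02  0.02 -1.  ] F [ 0.14 -0.07 -0.46] open 39.1 tip 72.6 q [ 0.49  0.31 -0.53  0.71  0.01  2.05]
tool delta mm [ 214.49  -71.74 -123.51] units [ 0.43 -0.14 -0.25] rows 6.2
```

View pics/wrist2.png

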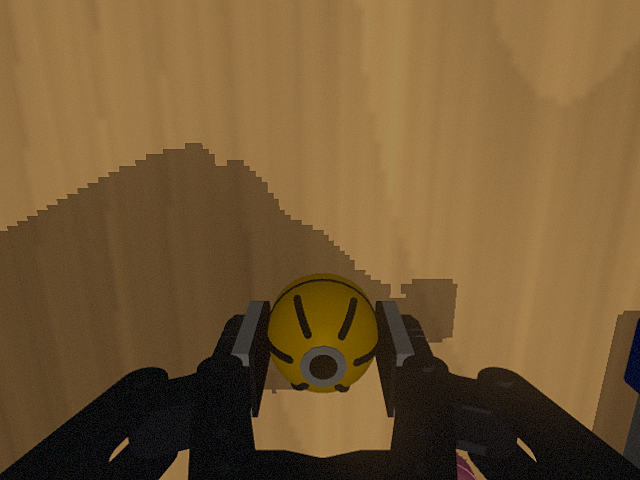

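Run:
```python
from station import capture,monitor
import numpy as np
np.set_printoptions(precision=4,suppress=True)
for i in range(3):
    q=monitor.get_state(); print(q["clock"],q["position"],q["qpos"]); capture("wrist")
```

```text
3.6167 [420.5757 296.4594  76.9278] [ 0.4851  0.3054 -0.5333  0.71    0.0076  2.0549]
3.6667 [420.4621 296.4223  76.8382] [ 0.4851  0.3055 -0.5335  0.7101  0.0076  2.0549]
3.7167 [420.33   296.3676  76.7202] [ 0.4851  0.3056 -0.5336  0.7101  0.0076  2.0549]
```

>>> {"op": "send_rows", "data": {
  "plan": [0,0,0,0,0,0,0,0,0,0.005,0,0,0,0.004,0,0,0,0,0,0],
  "gripper": 0.1
}}

```text
clock: 4.18
position: [420.5, 296.5, 71.8]
eef_rot: [-0.701, -0.006, -0.005, 0.713]
contact_force: [-0.2, 0.7, 0.3]
opening: 46.8
```

```bash
python3 st.py 420 296 73
```

```text
t 4.18 p [420.49 296.54  71.81] yaw 0.06 deg ydir [ 0.02  0.02 -1.  ] F [-0.15  0.74  0.28] open 46.8 tip 72.6 q [ 0.49  0.31 -0.54  0.7   0.01  2.05]
tool delta mm [-0.47 -1.2  -0.52] units [-0. -0. -0.] rows 0.0
```

>>> {"op": "send_rows", "data": {
  "plan": [0,0,0,0,0,0,0,0,0,0,0,0,0,0,0,0],
  "gripper": -0.5
}}

```text
clock: 4.52
position: [420.4, 296.5, 72.0]
eef_rot: [-0.701, -0.006, -0.005, 0.713]
contact_force: [0.7, -0.4, 1.1]
opening: 39.1
```

```bash
python3 st.py 634 171.9 150
```

```text
t 4.52 p [420.42 296.53  72.03] yaw 0.07 deg ydir [ 0.02  0.02 -1.  ] F [ 0.71 -0.42  1.06] open 39.1 tip 72.6 q [ 0.49  0.31 -0.54  0.7   0.01  2.05]
tool delta mm [ 214.59  -76.78 -123.63] units [ 0.43 -0.15 -0.25] rows 6.2
```

>>> {"op": "send_rows", "data": {
  "plan": [0,-0.02,0,0,0,-0.05,0,0,0,-0.07,0,0,0.02,-0.05,-0.03,0,0.04,0,-0.066,0,0.04,0,-0.066,0,0.04,0,-0.066,0,0.04,0,-0.066,0,0.04,0,-0.066,0,0.04,0,-0.066,0,0.04,0,-0.066,0,0.04,0,-0.066,0]
}}

```text
clock: 5.52
position: [593.9, 10.7, 177.3]
eef_rot: [-0.701, -0.013, -0.001, 0.713]
contact_force: [1.2, 1.4, -0.3]
opening: 39.2
```

```bash
python3 st.py 633.7 -62.7 130
python3 - <<'E'
from station import capture
import cv2
for n in ["wrist"]:
    cv2.imwrite(f"pics/{n}3.png",capture(n)["image"][:,:,::-1])
E
```

```text
t 5.52 p [593.95  10.7  177.28] yaw 0.95 deg ydir [ 0.02  0.02 -1.  ] F [ 1.15  1.43 -0.33] open 39.2 tip 72.6 q [-0.1   0.31 -0.27  0.98  0.02  1.46]
tool delta mm [ 37.59  46.71 -74.89] units [ 0.08  0.09 -0.15] rows 2.3
```

View pics/wrist3.png

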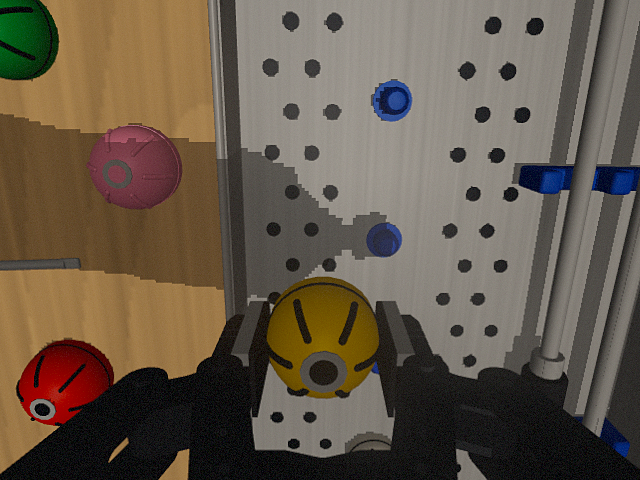

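```bash
cat > wr.py <<'E'
from h import *
from station import capture,monitor
np.set_printoptions(precision=1,suppress=True)
import sys
def wcam():
    q=monitor.get_state();c=capture("wrist")
    T=np.eye(4);T[:3,:3]=R.from_quat(q["eef_rot"]).as_matrix();T[:3,3]=q["position"]
    return c,T@c["hand_eye"],q
E
python3 - <<'E'
from wr import *
c,W,q=wcam()
for n,uv,z in [("p3",(398,100),25),("p2",(385,238),25),("red",(42,410),36)]: print(n,atz(c,uv,z,W))
E
python3 st.py 633.7 -62.7 130
```

```text
p3 [640.5  88.2  25. ]
p2 [637.9  15.   25. ]
red [437.3 -89.   36. ]
t 5.62 p [597.39   7.6  178.02] yaw 0.60 deg ydir [ 0.02  0.02 -1.  ] F [-0.82  0.92 -0.14] open 39.2 tip 72.6 q [-0.1   0.31 -0.26  0.98  0.02  1.46]
tool delta mm [ 34.36  47.81 -71.42] units [ 0.07  0.1  -0.14] rows 2.2
```

>>> {"op": "send_rows", "data": {
  "plan": [0.035,0.02,-0.071,-0.006,0.03,0.02,-0.065,0,0,0.02,0,0,0,0.02,0,0,0,0,0,0]
}}

```text
clock: 6.03
position: [631.2, -57.9, 139.9]
eef_rot: [-0.701, -0.016, -0.003, 0.713]
contact_force: [-0.7, 0.1, -0.7]
opening: 39.3
```

```bash
python3 st.py 632.3 -64.1 110
```

```text
t 6.03 p [631.17 -57.86 139.94] yaw 1.02 deg ydir [ 0.03  0.02 -1.  ] F [-0.71  0.13 -0.72] open 39.3 tip 72.6 q [-0.2   0.4  -0.22  0.93  0.02  1.35]
tool delta mm [ 0.2  29.85 -6.75] units [ 0.    0.06 -0.01] rows 0.7
```

>>> {"op": "send_rows", "data": {
  "plan": [0,0.025,-0.012,-0.008,0,0.035,-0.002,0,0,0,0,0]
}}

```text
clock: 6.28
position: [630.6, -61.8, 108.7]
eef_rot: [-0.701, -0.022, 0.003, 0.713]
contact_force: [-0.8, 0.1, -0.3]
opening: 39.0
```

```bash
python3 st.py 632.3 -64.1 84;  python3 - <<'E'
from wr import *
for n in ["side","wrist"]:
    cv2.imwrite(f"pics/{n}4.png",capture(n)["image"][:,:,::-1])
crop("pics/side4.png","pics/s4.png",300,110,440,310,3)
E
```

```text
t 6.28 p [630.63 -61.8  108.74] yaw 2.06 deg ydir [ 0.03  0.02 -1.  ] F [-0.8   0.12 -0.33] open 39.0 tip 72.6 q [-0.21  0.44 -0.24  0.87  0.02  1.33]
tool delta mm [ 0.92 24.73 -2.77] units [ 0.    0.05 -0.01] rows 0.6
```

View pics/s4.png

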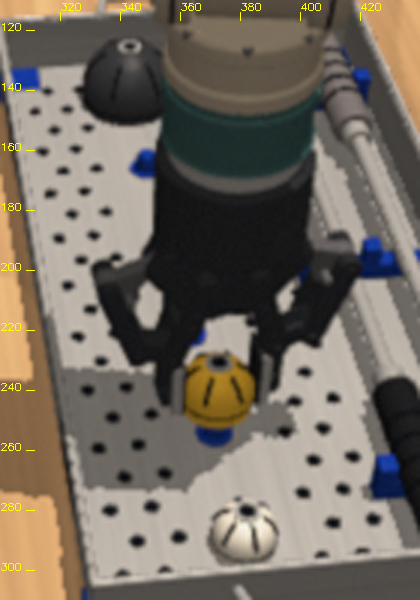

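View pics/wrist4.png

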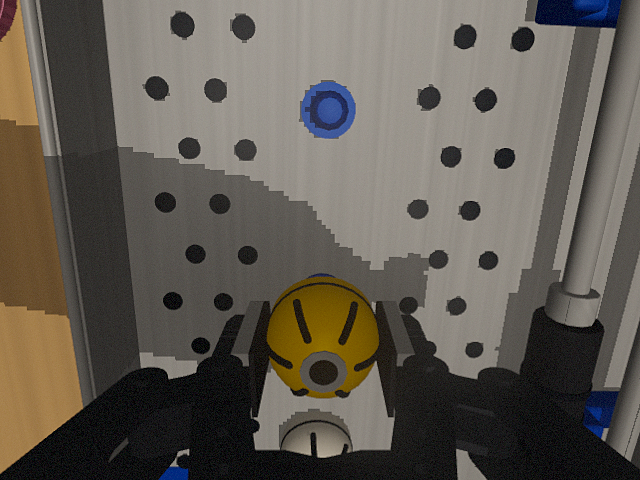

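Run:
```python
from wr import *
d=capture("side")
print(atz(d,(373,230.5),66.7),"peg",atz(d,(371,249.3),23), "34",atz(d,(382.3,280),38))
c,W,q=wcam(); print(q["position"],atz(c,(328,108),25,W),atz(c,(323,372),66.7,W))
```

```text
[631.8 -64.9  66.7] peg [631.9 -65.3  23. ] 34 [ 633.2 -142.7   38. ]
[633.1 -62.3 112.3] [634.8  17.5  25. ] [634.5 -63.2  66.7]
```

>>> {"op": "send_rows", "data": {
  "plan": [0,0.025,0,-0.01,0,0.025,0,-0.01,0,0,0,0]
}}

```text
clock: 6.73
position: [636.8, -61.8, 89.3]
eef_rot: [-0.702, -0.04, 0.011, 0.711]
contact_force: [-0.1, 0.6, -1.2]
opening: 39.1
```

```bash
python3 st.py 632.3 -63 83
```

```text
t 6.73 p [636.77 -61.76  89.32] yaw 4.10 deg ydir [ 0.04  0.01 -1.  ] F [-0.1   0.56 -1.15] open 39.1 tip 72.6 q [-0.21  0.46 -0.25  0.82  0.02  1.29]
tool delta mm [-4.8   6.12 -0.99] units [-0.01  0.01 -0.  ] rows 0.2
```

>>> {"op": "send_rows", "data": {
  "plan": [-0.01,0.004,-0.002,0.02,-0.003,0.006,0,0.02,0,0,0,0]
}}

```text
clock: 6.98
position: [630.8, -63.0, 83.4]
eef_rot: [-0.702, -0.017, -0.011, 0.712]
contact_force: [0.6, 0.6, 3.7]
opening: 39.4
```

```bash
python3 st.py 631 -63 83
```

```text
t 6.98 p [630.84 -62.99  83.39] yaw 0.41 deg ydir [ 0.04  0.01 -1.  ] F [0.59 0.62 3.74] open 39.4 tip 72.6 q [-0.21  0.46 -0.27  0.8   0.02  1.35]
tool delta mm [ 0.14  0.4  -0.01] units [ 0.  0. -0.] rows 0.0
```

>>> {"op": "send_rows", "data": {
  "plan": [0,0,0,0,0,0,0,0,0,0,0,0,0,-0.02,0,0,0,-0.05,0,0,0,-0.08,0,0,0,-0.06,0,0,0,0,0,0],
  "gripper": 0.45
}}

```text
clock: 7.65
position: [624.4, -64.0, 190.6]
eef_rot: [-0.701, -0.014, -0.008, 0.713]
contact_force: [0.9, -0.6, 0.5]
opening: 62.0
```

```bash
python3 st.py 431.5 125 150;  python3 - <<'E'
from wr import *
for n in ["side","wrist"]:
    cv2.imwrite(f"pics/{n}5.png",capture(n)["image"][:,:,::-1])
crop("pics/side5.png","pics/s5.png",300,110,440,310,3)
E
```

```text
t 7.65 p [624.38 -64.01 190.58] yaw 0.50 deg ydir [ 0.03  0.02 -1.  ] F [ 0.85 -0.65  0.5 ] open 62.0 tip 72.6 q [-0.21  0.34 -0.19  1.01  0.02  1.35]
tool delta mm [-192.41   37.51  190.12] units [-0.38  0.08  0.38] rows 6.5
```

View pics/s5.png

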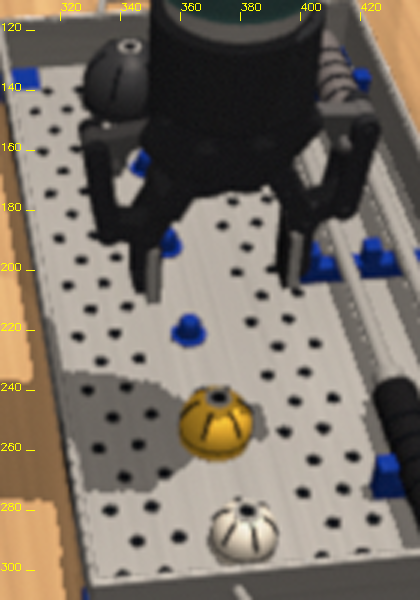

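View pics/wrist5.png

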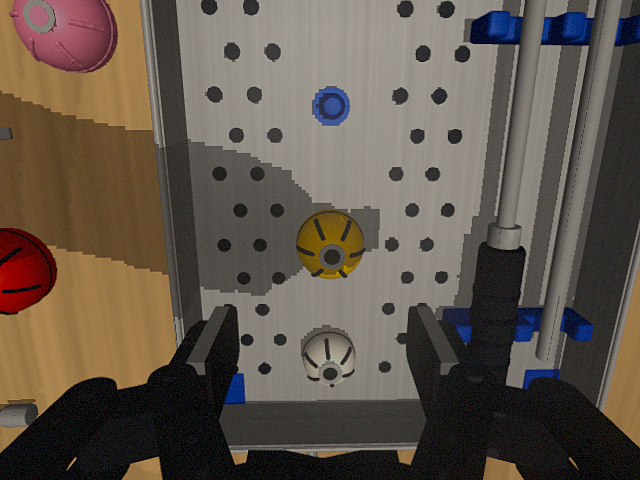

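Run:
```python
from wr import *
d=capture("side")
print(atz(d,(373,242.7),41),"34",atz(d,(382.3,280),38))
c,W,q=wcam(); print(q["position"]); 
for uv,z in [((333,257),41),((330,374),38),((330,103),25)]: print(atz(c,uv,z,W))
```

```text
[633.3 -67.5  41. ] 34 [ 633.2 -142.7   38. ]
[621.2 -63.3 184.1]
[629.8 -59.6  41. ]
[ 629.4 -134.5   38. ]
[627.7  19.5  25. ]
```

>>> {"op": "send_rows", "data": {
  "plan": [-0.04,0,0.03,0,-0.054,0,0.054,0,-0.054,0,0.054,0,-0.054,0,0.054,0,-0.054,0,0.054,0,-0.054,0.02,0.054,0,-0.05,0.03,0.05,0,0,0.02,0,0,0,0,0,0]
}}

```text
clock: 8.6
position: [421.4, 115.0, 130.9]
eef_rot: [-0.701, 0.001, 0.004, 0.713]
contact_force: [-0.2, -0.4, -0.7]
opening: 62.0
```

```bash
python3 st.py 431.5 125 120;  python3 - <<'E'
from wr import *
for n in ["wrist"]:
    cv2.imwrite(f"pics/{n}6.png",capture(n)["image"][:,:,::-1])
E
```

```text
t 8.60 p [421.39 115.04 130.91] yaw 0.31 deg ydir [-0.01  0.02 -1.  ] F [-0.17 -0.35 -0.66] open 62.0 tip 72.6 q [ 0.11  0.12 -0.63  0.83  0.02  1.67]
tool delta mm [10.25 11.01  9.71] units [0.02 0.02 0.02] rows 0.4
```

View pics/wrist6.png

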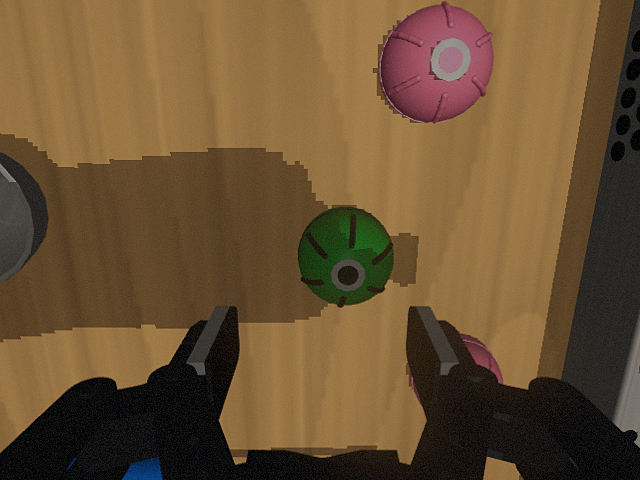

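```bash
python3 - <<'E'
from wr import *
c,W,q=wcam(); print(q["position"]); 
for uv,z in [((348,275),33)]: print(atz(c,uv,z,W))
E
python3 st.py 432.5 124 100
```

```text
[420.7 114.8 131. ]
[430.4 126.3  33. ]
t 8.70 p [422.89 114.33 132.16] yaw 0.20 deg ydir [-0.01  0.02 -1.  ] F [ 1.07  0.65 -0.14] open 62.1 tip 72.6 q [ 0.11  0.12 -0.63  0.83  0.02  1.67]
tool delta mm [ 9.84 32.27  9.05] units [0.02 0.06 0.02] rows 0.8
```

>>> {"op": "send_rows", "data": {
  "plan": [0.01,0.03,0.01,0,0.008,0.03,0.01,0,0,0.02,0,0,0,0,0,0]
}}

```text
clock: 9.03
position: [438.3, 123.5, 93.0]
eef_rot: [-0.701, 0.0, -0.001, 0.714]
contact_force: [-0.8, -0.0, 0.1]
opening: 62.1
```

```bash
python3 st.py 431.7 124 72
```

```text
t 9.03 p [438.27 123.5   92.98] yaw -0.08 deg ydir [ 0.    0.02 -1.  ] F [-0.83 -0.04  0.13] open 62.1 tip 72.6 q [ 0.12  0.2  -0.63  0.73  0.02  1.7 ]
tool delta mm [-6.58 20.98  0.11] units [-0.01  0.04  0.  ] rows 0.5
```

>>> {"op": "send_rows", "data": {
  "plan": [-0.012,0.01,0,0,-0.003,0.02,0,0,0,0.013,0,0,0,0,0,0]
}}

```text
clock: 9.37
position: [434.9, 122.1, 72.5]
eef_rot: [-0.701, 0.0, -0.004, 0.714]
contact_force: [-0.1, 0.2, -0.1]
opening: 62.0
```

```bash
python3 st.py 431.7 124 72
```

```text
t 9.37 p [434.87 122.11  72.49] yaw -0.35 deg ydir [ 0.01  0.02 -1.  ] F [-0.13  0.21 -0.08] open 62.0 tip 72.6 q [ 0.12  0.23 -0.66  0.68  0.02  1.7 ]
tool delta mm [-3.19  0.5   1.86] units [-0.01  0.    0.  ] rows 0.1
```

Close with a small correction.

>>> {"op": "send_rows", "data": {
  "plan": [-0.005,0.001,0.003,0,0,0,0,0,0,0,0,0,0,0,0,0,0,0,0,0],
  "gripper": -0.5
}}

```text
clock: 9.78
position: [433.5, 123.4, 73.9]
eef_rot: [-0.7, -0.0, -0.005, 0.714]
contact_force: [-0.4, -0.0, -0.4]
opening: 44.9
```

```bash
python3 st.py 633 15.5 180
```

```text
t 9.78 p [433.54 123.36  73.86] yaw -0.42 deg ydir [ 0.01  0.02 -1.  ] F [-0.36 -0.05 -0.37] open 44.9 tip 72.6 q [ 0.12  0.22 -0.66  0.68  0.02  1.7 ]
tool delta mm [ 201.1  -106.49 -104.42] units [ 0.4  -0.21 -0.21] rows 6.0
```

>>> {"op": "send_rows", "data": {
  "plan": [0,-0.02,0,0,0,-0.06,0,0,0,-0.07,0,0,0.02,-0.04,-0.01,0,0.067,0,-0.035,0,0.067,0,-0.035,0,0.067,0,-0.035,0,0.067,0,-0.035,0,0.067,0,-0.035,0,0.05,0,-0.03,0,0,0,0,0,0,0,0,0]
}}

```text
clock: 10.78
position: [641.1, 7.8, 180.7]
eef_rot: [-0.701, -0.004, -0.005, 0.713]
contact_force: [-0.7, 0.8, -1.0]
opening: 45.0
```

```bash
python3 st.py 633 14.5 130;  python3 - <<'E'
from wr import *
for n in ["wrist"]:
    cv2.imwrite(f"pics/{n}7.png",capture(n)["image"][:,:,::-1])
E
```

```text
t 10.78 p [641.09   7.76 180.74] yaw -0.15 deg ydir [ 0.01  0.02 -1.  ] F [-0.7   0.83 -0.97] open 45.0 tip 72.6 q [-0.09  0.38 -0.15  1.03  0.02  1.48]
tool delta mm [-8.74 50.74  5.86] units [-0.02  0.1   0.01] rows 1.2
```

View pics/wrist7.png

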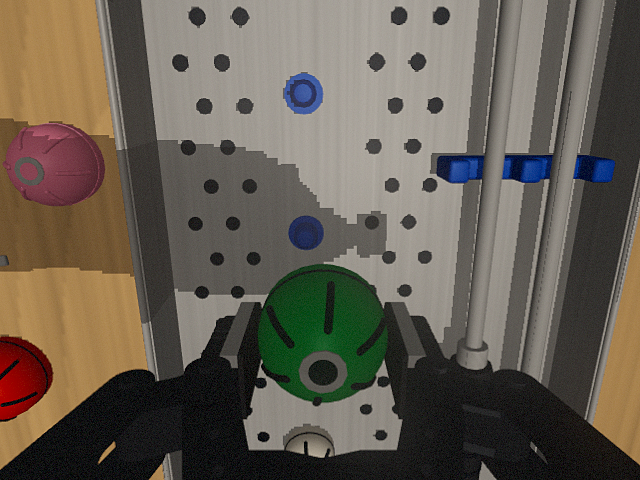

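>>> {"op": "send_rows", "data": {
  "plan": [-0.01,0.03,0.006,0,-0.008,0.04,0.006,0,0,0.04,0,0,0,0.02,0,0,0,0,0,0]
}}

```text
clock: 11.25
position: [629.4, 17.8, 117.7]
eef_rot: [-0.701, -0.006, -0.005, 0.713]
contact_force: [0.7, 0.0, 0.3]
opening: 45.6
```

```bash
python3 st.py 633 14.5 85;  python3 - <<'E'
from wr import *
for n in ["side","wrist"]:
    cv2.imwrite(f"pics/{n}8.png",capture(n)["image"][:,:,::-1])
crop("pics/side8.png","pics/s8.png",300,110,440,310,3)
E
python3 st.py 633 14.5 85
```

```text
t 11.25 p [629.44  17.83 117.7 ] yaw 0.02 deg ydir [ 0.02  0.02 -1.  ] F [0.71 0.04 0.26] open 45.6 tip 72.6 q [-0.08  0.43 -0.24  0.89  0.02  1.49]
tool delta mm [ 3.06 32.69 -3.88] units [ 0.01  0.07 -0.01] rows 0.8
t 11.35 p [630.83  17.56 119.52] yaw 0.01 deg ydir [ 0.02  0.02 -1.  ] F [0.33 0.1  0.12] open 45.3 tip 72.6 q [-0.08  0.42 -0.23  0.89  0.02  1.49]
tool delta mm [ 1.55 34.5  -3.64] units [ 0.    0.07 -0.01] rows 0.8
```

View pics/s8.png

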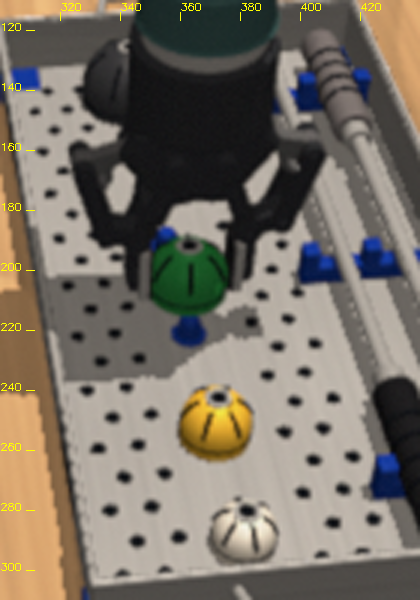

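View pics/wrist8.png

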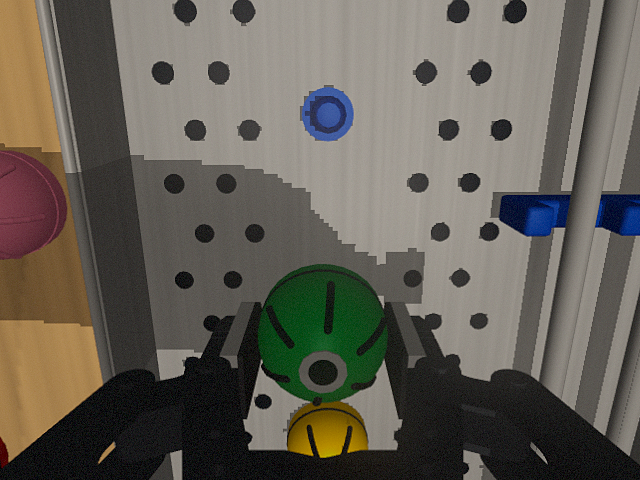

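>>> {"op": "send_rows", "data": {
  "plan": [0.003,0.02,-0.007,0,0,0.03,-0.001,0,0,0.018,0,0,0,0,0,0]
}}

```text
clock: 11.68
position: [636.8, 13.7, 88.9]
eef_rot: [-0.702, -0.01, -0.009, 0.712]
contact_force: [-0.3, 0.8, -0.1]
opening: 45.4
```

```bash
python3 st.py 633 14.5 85
```

```text
t 11.68 p [636.8   13.7   88.88] yaw 0.05 deg ydir [ 0.03  0.02 -1.  ] F [-0.3   0.82 -0.14] open 45.4 tip 72.6 q [-0.09  0.46 -0.25  0.83  0.02  1.48]
tool delta mm [-3.91  3.79  0.75] units [-0.01  0.01  0.  ] rows 0.1
```

>>> {"op": "send_rows", "data": {
  "plan": [-0.009,0.006,0.002,0,-0.002,0.004,0,0,0,0,0,0]
}}

```text
clock: 11.93
position: [632.0, 14.5, 84.3]
eef_rot: [-0.702, -0.011, -0.01, 0.712]
contact_force: [-0.1, -0.6, -0.9]
opening: 45.3
```

```bash
python3 st.py 632 14.5 85
```

```text
t 11.93 p [631.97  14.46  84.32] yaw 0.03 deg ydir [ 0.03  0.02 -1.  ] F [-0.11 -0.56 -0.9 ] open 45.3 tip 72.6 q [-0.09  0.46 -0.27  0.81  0.02  1.48]
tool delta mm [ 0.05 -0.68  0.05] units [ 0. -0.  0.] rows 0.0
```

>>> {"op": "send_rows", "data": {
  "plan": [0,0.002,0,0,0,0,0,0,0,0,0,0,0,-0.02,0,0,0,-0.05,0,0,0,-0.08,0,0,0,-0.05,0,0,0,0,0,0],
  "gripper": 0.65
}}

```text
clock: 12.6
position: [628.3, 13.0, 189.3]
eef_rot: [-0.702, -0.01, -0.009, 0.712]
contact_force: [1.1, -0.1, 1.6]
opening: 70.2
```

```bash
python3 st.py 431.5 -86 150;  python3 - <<'E'
from wr import *
for n in ["side"]:
    cv2.imwrite(f"pics/{n}9.png",capture(n)["image"][:,:,::-1])
crop("pics/side9.png","pics/s9.png",300,110,440,310,3)
E
```

```text
t 12.60 p [628.26  12.97 189.35] yaw 0.04 deg ydir [ 0.03  0.02 -1.  ] F [ 1.11 -0.05  1.57] open 70.2 tip 72.6 q [-0.09  0.35 -0.18  1.01  0.02  1.48]
tool delta mm [-197.84   32.39  -99.33] units [-0.4   0.06 -0.2 ] rows 5.4
```

View pics/s9.png

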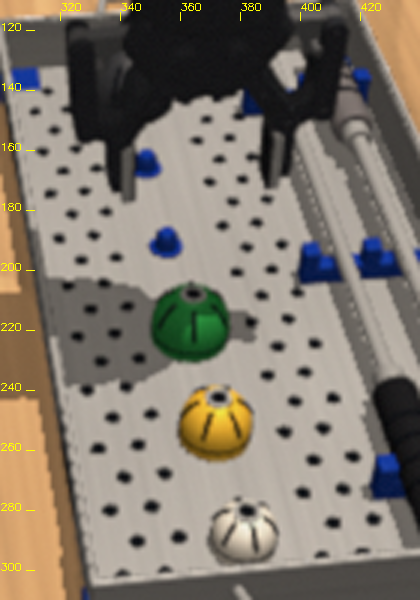

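>>> {"op": "send_rows", "data": {
  "plan": [-0.04,0,-0.02,0,-0.066,0,-0.033,0,-0.066,0,-0.033,0,-0.066,0,-0.033,0,-0.066,0,-0.033,0,-0.066,0.02,-0.033,0,-0.02,0.03,-0.01,0,0,0.02,0,0,0,0,0,0]
}}

```text
clock: 13.4
position: [426.4, -85.4, 141.5]
eef_rot: [-0.701, -0.012, -0.01, 0.713]
contact_force: [0.4, -0.0, -0.0]
opening: 70.5
```

```bash
python3 st.py 431.5 -86 120;  python3 - <<'E'
from wr import *
for n in ["wrist"]:
    cv2.imwrite(f"pics/{n}10.png",capture(n)["image"][:,:,::-1])
E
python3 st.py 431.5 -86 120
```

```text
t 13.40 p [426.43 -85.4  141.54] yaw 0.17 deg ydir [ 0.03  0.02 -1.  ] F [ 0.39 -0.01 -0.03] open 70.5 tip 72.6 q [-0.36  0.08 -0.64  0.82  0.03  1.21]
tool delta mm [ 4.42 21.67 -0.96] units [ 0.01  0.04 -0.  ] rows 0.5
t 13.45 p [426.99 -85.34 142.13] yaw 0.21 deg ydir [ 0.03  0.02 -1.  ] F [-1.4   0.57 -0.93] open 70.5 tip 72.6 q [-0.36  0.08 -0.64  0.83  0.03  1.21]
tool delta mm [ 3.83 22.24 -1.04] units [ 0.01  0.04 -0.  ] rows 0.5
```

View pics/wrist10.png

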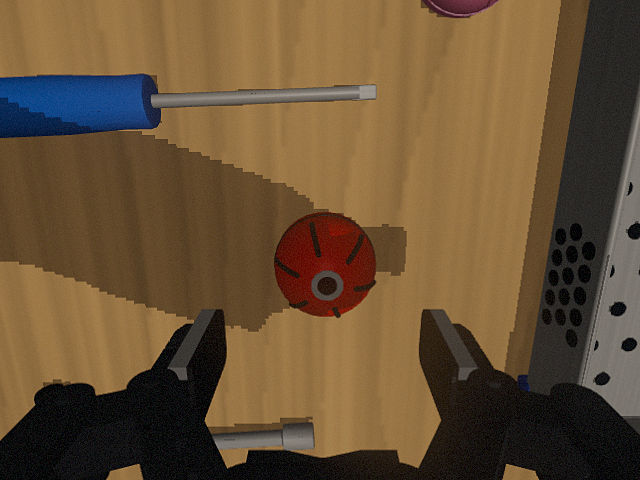

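Run:
```python
from wr import *
c,W,q=wcam(); print(q["position"]); 
print(atz(c,(327,286),36,W))
```

```text
[427.  -85.3 142.1]
[432.  -82.8  36. ]
```

>>> {"op": "send_rows", "data": {
  "plan": [0.002,0.04,0,0,0.001,0.05,0,0,0,0.03,0,0,0,0,0,0]
}}

```text
clock: 13.83
position: [442.7, -85.3, 86.3]
eef_rot: [-0.703, -0.019, -0.013, 0.711]
contact_force: [0.1, -0.4, -0.8]
opening: 70.6
```

```bash
python3 st.py 430 -85.4 71.5
```

```text
t 13.83 p [442.7  -85.33  86.34] yaw 0.55 deg ydir [ 0.05  0.01 -1.  ] F [ 0.05 -0.4  -0.82] open 70.6 tip 72.6 q [-0.35  0.19 -0.67  0.67  0.03  1.21]
tool delta mm [-13.36  14.25  -0.11] units [-0.03  0.03 -0.  ] rows 0.5
```

>>> {"op": "send_rows", "data": {
  "plan": [-0.02,0,0,0,-0.01,0,0,0.004,0,0,0,0]
}}

```text
clock: 14.08
position: [431.7, -85.3, 87.3]
eef_rot: [-0.703, -0.02, -0.015, 0.711]
contact_force: [-0.4, -0.1, 0.0]
opening: 70.4
```

```bash
python3 st.py 428.5 -85 71.5
python3 - <<'E'
from wr import *
for n in ["wrist","side"]:
    cv2.imwrite(f"pics/{n}11.png",capture(n)["image"][:,:,::-1])
crop("pics/side11.png","pics/s11.png",180,160,320,310,4)
E
```

```text
t 14.08 p [431.71 -85.32  87.34] yaw 0.37 deg ydir [ 0.05  0.01 -1.  ] F [-0.41 -0.09  0.  ] open 70.4 tip 72.6 q [-0.36  0.17 -0.7   0.67  0.03  1.21]
tool delta mm [-4.   15.67  0.19] units [-0.01  0.03  0.  ] rows 0.4
```

View pics/wrist11.png

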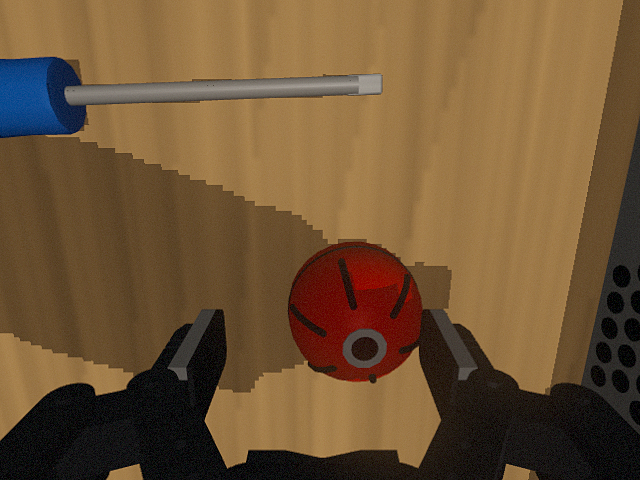

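View pics/s11.png

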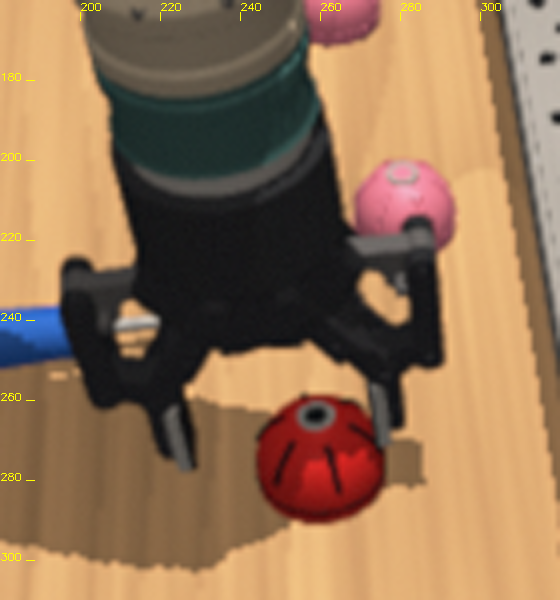

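```bash
python3 - <<'E'
from wr import *
c,W,q=wcam(); print(q["position"]); d=capture("side")
print(atz(c,(365,348),36,W), atz(d,(258.7,263.7),36),atz(d,(248.3,265),36))
E
python3 st.py 428.5 -85 71.5
```

```text
[432.3 -85.6  87.6]
[448.7 -82.2  36. ] [448.2 -86.2  36. ] [431.9 -87.   36. ]
t 14.28 p [432.2  -85.67  87.44] yaw 0.37 deg ydir [ 0.05  0.01 -1.  ] F [0.13 0.2  0.42] open 70.8 tip 72.6 q [-0.36  0.17 -0.7   0.67  0.03  1.21]
tool delta mm [-4.5  15.73  0.54] units [-0.01  0.03  0.  ] rows 0.4
```

>>> {"op": "send_rows", "data": {
  "plan": [0.02,-0.004,0.002,0,0.008,0,0,0.004,0,0,0,0]
}}

```text
clock: 14.53
position: [448.1, -84.9, 91.5]
eef_rot: [-0.703, -0.019, -0.019, 0.71]
contact_force: [0.2, 0.7, 1.0]
opening: 70.7
```

```bash
python3 st.py 445 -84.5 71.5
```

```text
t 14.53 p [448.09 -84.89  91.5 ] yaw -0.07 deg ydir [ 0.05  0.01 -1.  ] F [0.16 0.71 0.98] open 70.7 tip 72.6 q [-0.34  0.18 -0.66  0.68  0.03  1.23]
tool delta mm [-4.15 19.81  0.19] units [-0.01  0.04  0.  ] rows 0.5
```

>>> {"op": "send_rows", "data": {
  "plan": [-0.012,0.008,0,0,-0.006,0.012,0,0,-0.004,0.012,0,0,0,0,0,0]
}}

```text
clock: 14.87
position: [438.4, -85.0, 74.0]
eef_rot: [-0.704, -0.019, -0.02, 0.71]
contact_force: [-0.4, -0.5, -0.0]
opening: 70.3
```

```bash
python3 st.py 445 -84.5 71.5
```

```text
t 14.87 p [438.39 -84.96  73.97] yaw -0.04 deg ydir [ 0.05  0.01 -1.  ] F [-0.35 -0.46 -0.04] open 70.3 tip 72.6 q [-0.35  0.2  -0.7   0.63  0.03  1.22]
tool delta mm [6.46 2.83 0.44] units [0.01 0.01 0.  ] rows 0.2
```

>>> {"op": "send_rows", "data": {
  "plan": [0.012,0.003,0,0,0,0,0,0,0,0,0,0]
}}

```text
clock: 15.12
position: [443.1, -84.5, 71.2]
eef_rot: [-0.703, -0.018, -0.019, 0.71]
contact_force: [0.2, -0.1, -0.2]
opening: 70.5
```

```bash
python3 st.py 445 -84.5 71.5
```

```text
t 15.12 p [443.14 -84.52  71.17] yaw -0.07 deg ydir [ 0.05  0.01 -1.  ] F [ 0.17 -0.07 -0.21] open 70.5 tip 72.6 q [-0.35  0.21 -0.69  0.63  0.03  1.23]
tool delta mm [ 1.87 -0.23  0.02] units [ 0. -0.  0.] rows 0.0
```

>>> {"op": "send_rows", "data": {
  "plan": [0.002,0,0,0,0,0,0,0,0,0,0,0,0,0,0,0,0,0,0,0],
  "gripper": -0.4
}}

```text
clock: 15.53
position: [445.3, -84.7, 72.1]
eef_rot: [-0.703, -0.018, -0.019, 0.71]
contact_force: [0.7, -0.3, -0.3]
opening: 51.1
```

```bash
python3 st.py 633 93 180
```

```text
t 15.53 p [445.3  -84.74  72.1 ] yaw -0.06 deg ydir [ 0.05  0.01 -1.  ] F [ 0.71 -0.35 -0.34] open 51.1 tip 72.6 q [-0.34  0.21 -0.68  0.63  0.03  1.23]
tool delta mm [192.93 -96.14 178.89] units [ 0.39 -0.19  0.36] rows 6.7
```

>>> {"op": "send_rows", "data": {
  "plan": [0,-0.02,0,0,0,-0.06,0,0,0,-0.07,0,0,0.02,-0.04,0.02,0,0.056,0,0.054,0,0.056,0,0.054,0,0.056,0,0.054,0,0.056,0,0.054,0,0.056,0,0.054,0,0.04,0,0.04,0,0.02,0,0.02,0,0,0,0,0]
}}

```text
clock: 16.53
position: [626.7, 97.9, 190.9]
eef_rot: [-0.703, -0.018, -0.023, 0.711]
contact_force: [0.4, -0.2, -0.5]
opening: 51.3
```

```bash
python3 st.py 631 93 120
```

```text
t 16.53 p [626.72  97.9  190.86] yaw -0.38 deg ydir [ 0.06  0.01 -1.  ] F [ 0.36 -0.23 -0.46] open 51.3 tip 72.6 q [ 0.05  0.34 -0.19  0.98  0.01  1.63]
tool delta mm [ 0.21 70.93 -5.72] units [ 0.    0.14 -0.01] rows 1.7
```

>>> {"op": "send_rows", "data": {
  "plan": [0,0.03,-0.006,0.002,0,0.05,-0.005,0.002,0,0.04,0,0,-0.004,0.02,0,0,0,0,0,0]
}}

```text
clock: 16.95
position: [629.1, 92.9, 123.1]
eef_rot: [-0.703, -0.018, -0.026, 0.711]
contact_force: [-0.5, 0.4, -0.5]
opening: 51.1
```

```bash
python3 st.py 629.7 93 83;  python3 - <<'E'
from wr import *
for n in ["side","wrist"]:
    cv2.imwrite(f"pics/{n}12.png",capture(n)["image"][:,:,::-1])
crop("pics/side12.png","pics/s12.png",300,110,440,310,3)
E
python3 st.py 629.7 93 83
```

```text
t 16.95 p [629.12  92.93 123.08] yaw -0.65 deg ydir [ 0.06  0.01 -1.  ] F [-0.46  0.35 -0.54] open 51.1 tip 72.6 q [ 0.04  0.41 -0.25  0.85  0.01  1.62]
tool delta mm [-1.88 40.04 -0.38] units [-0.    0.08 -0.  ] rows 1.0
t 17.05 p [630.73  93.05 125.22] yaw -0.65 deg ydir [ 0.07  0.01 -1.  ] F [ 0.2   0.81 -0.09] open 51.3 tip 72.6 q [ 0.04  0.41 -0.25  0.85  0.01  1.62]
tool delta mm [-3.78 42.06 -0.55] units [-0.01  0.08 -0.  ] rows 1.0
```

View pics/s12.png

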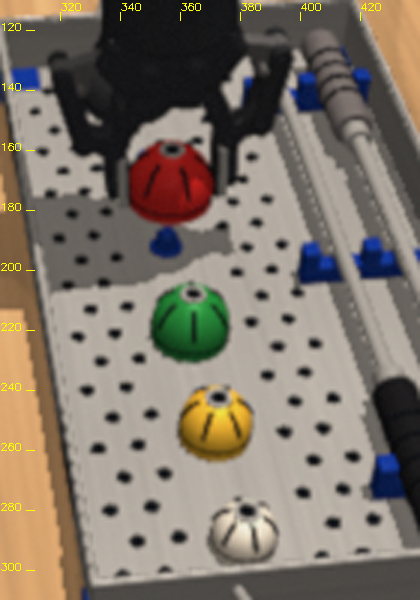

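View pics/wrist12.png

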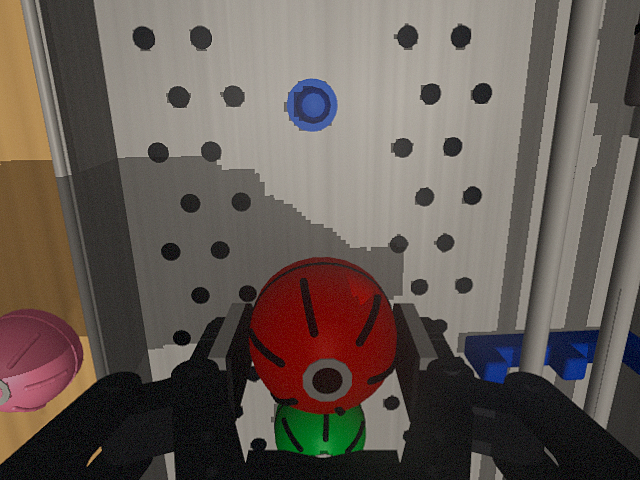

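>>> {"op": "send_rows", "data": {
  "plan": [-0.005,0.025,0,0.003,-0.003,0.03,0,0.003,-0.002,0.02,0,0,0,0,0,0]
}}

```text
clock: 17.38
position: [631.0, 92.9, 90.7]
eef_rot: [-0.702, -0.019, -0.034, 0.711]
contact_force: [-0.6, -0.2, -0.6]
opening: 51.1
```

```bash
python3 st.py 629.5 93 83
```

```text
t 17.38 p [631.01  92.93  90.67] yaw -1.30 deg ydir [ 0.07  0.01 -1.  ] F [-0.56 -0.17 -0.62] open 51.1 tip 72.6 q [ 0.04  0.44 -0.28  0.77  0.01  1.64]
tool delta mm [-2.08  7.54 -0.06] units [-0.    0.02 -0.  ] rows 0.2
```

>>> {"op": "send_rows", "data": {
  "plan": [-0.003,0.008,0,-0.007,-0.001,0.006,0,-0.007,0,0,0,0]
}}

```text
clock: 17.63
position: [629.9, 93.0, 83.8]
eef_rot: [-0.703, -0.028, -0.026, 0.71]
contact_force: [0.0, 0.1, -0.8]
opening: 51.1
```

```bash
python3 st.py 629.5 93 83
```

```text
t 17.63 p [629.89  93.02  83.84] yaw 0.09 deg ydir [ 0.08  0.01 -1.  ] F [ 0.04  0.09 -0.8 ] open 51.1 tip 72.6 q [ 0.04  0.45 -0.29  0.75  0.01  1.61]
tool delta mm [-0.45  0.81 -0.03] units [-0.  0. -0.] rows 0.0
```

>>> {"op": "send_rows", "data": {
  "plan": [0,0,0,0,0,0,0,0,0,0,0,0,0,-0.02,0,0,0,-0.05,0,0,0,-0.08,0,0,0,-0.05,0,0,0,0,0,0],
  "gripper": 0.6
}}

```text
clock: 18.3
position: [621.9, 92.0, 190.0]
eef_rot: [-0.703, -0.027, -0.026, 0.71]
contact_force: [-0.3, 0.2, 0.2]
opening: 68.5
```

```bash
python3 st.py 415 -281 150;  python3 - <<'E'
from wr import *
for n in ["side"]:
    cv2.imwrite(f"pics/{n}13.png",capture(n)["image"][:,:,::-1])
crop("pics/side13.png","pics/s13.png",300,110,440,310,3)
E
```

```text
t 18.30 p [621.86  91.98 189.97] yaw 0.12 deg ydir [ 0.08  0.01 -1.  ] F [-0.31  0.24  0.2 ] open 68.5 tip 72.6 q [ 0.04  0.32 -0.22  0.95  0.01  1.61]
tool delta mm [-210.05   20.16 -372.79] units [-0.42  0.04 -0.75] rows 10.3
```

View pics/s13.png

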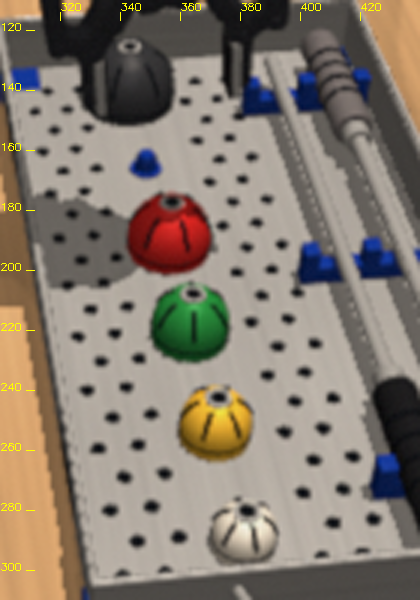

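>>> {"op": "send_rows", "data": {
  "plan": [-0.02,0,-0.04,0,-0.038,0,-0.068,0,-0.038,0,-0.068,0,-0.038,0,-0.068,0,-0.038,0,-0.068,0,-0.038,0,-0.068,0,-0.038,0,-0.068,0,-0.038,0,-0.068,0,-0.038,0,-0.068,0,-0.038,0,-0.068,0,-0.03,0,-0.06,0,0,0,0,0],
  "gripper": 1.0
}}

```text
clock: 19.35
position: [420.5, -275.7, 164.9]
eef_rot: [-0.702, -0.032, -0.024, 0.711]
contact_force: [-0.1, -0.0, -0.5]
opening: 85.6
```

```bash
python3 st.py 411 -281 120;  python3 - <<'E'
from wr import *
for n in ["wrist"]:
    cv2.imwrite(f"pics/{n}14.png",capture(n)["image"][:,:,::-1])
E
python3 st.py 411 -281 120
```

```text
t 19.35 p [ 420.5  -275.66  164.86] yaw 0.60 deg ydir [ 0.08  0.01 -1.  ] F [-0.14 -0.02 -0.51] open 85.6 tip 72.6 q [-0.74  0.15 -0.5   0.87  0.06  0.82]
tool delta mm [-13.04  43.9   -5.81] units [-0.03  0.09 -0.01] rows 1.1
t 19.40 p [ 420.9  -273.52  164.62] yaw 0.65 deg ydir [ 0.08  0.02 -1.  ] F [-0.18  0.52 -0.47] open 85.6 tip 72.6 q [-0.73  0.15 -0.5   0.87  0.06  0.83]
tool delta mm [-13.45  43.58  -8.04] units [-0.03  0.09 -0.02] rows 1.1
```

View pics/wrist14.png

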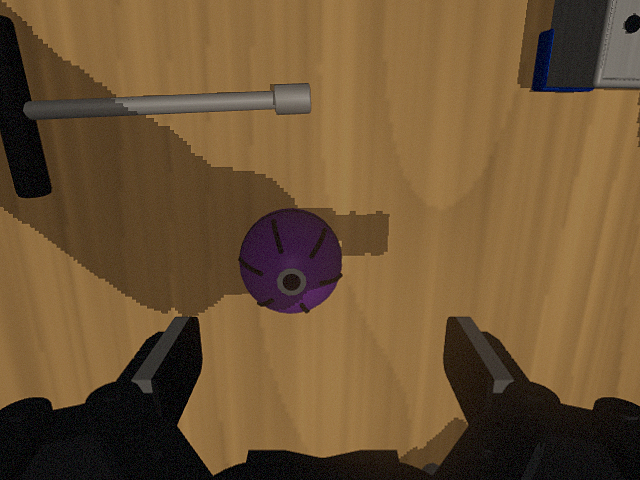

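```bash
python3 - <<'E'
from wr import *
c,W,q=wcam(); print(q["position"]); 
print(atz(c,(291,282),39,W))
E
python3 st.py 411 -281 110
```

```text
[ 420.9 -273.5  164.6]
[ 414.7 -277.    39. ]
t 19.45 p [ 421.54 -271.91  164.64] yaw 0.77 deg ydir [ 0.08  0.02 -1.  ] F [ 0.47  1.52 -0.25] open 85.3 tip 72.6 q [-0.73  0.15 -0.5   0.87  0.07  0.83]
tool delta mm [-14.92  53.48  -9.84] units [-0.03  0.11 -0.02] rows 1.4
```

>>> {"op": "send_rows", "data": {
  "plan": [-0.022,0.02,-0.016,0.004,-0.008,0.03,-0.006,0.004,-0.004,0.02,0,0,0,0,0,0]
}}

```text
clock: 19.78
position: [409.0, -278.8, 126.8]
eef_rot: [-0.699, -0.03, -0.026, 0.714]
contact_force: [-0.8, 1.4, 0.8]
opening: 85.6
```

```bash
python3 st.py 409.5 -281.7 95
```

```text
t 19.78 p [ 408.96 -278.78  126.8 ] yaw 0.31 deg ydir [ 0.08  0.02 -1.  ] F [-0.81  1.39  0.75] open 85.6 tip 72.6 q [-0.76  0.19 -0.55  0.78  0.07  0.81]
tool delta mm [-2.01 31.67 -3.56] units [-0.    0.06 -0.01] rows 0.8
```

>>> {"op": "send_rows", "data": {
  "plan": [-0.003,0.02,-0.006,0,-0.003,0.02,-0.002,0,-0.002,0.01,0,0,0,0,0,0]
}}

```text
clock: 20.12
position: [408.6, -279.3, 99.2]
eef_rot: [-0.699, -0.032, -0.024, 0.714]
contact_force: [-0.1, -0.0, 0.6]
opening: 85.5
```

```bash
python3 st.py 409.5 -281.7 70
python3 - <<'E'
from wr import *
c,W,q=wcam(); cv2.imwrite("pics/wrist15.png",c["image"][:,:,::-1])
E
python3 st.py 409.5 -281.7 70
```

```text
t 20.12 p [ 408.6  -279.33   99.18] yaw 0.65 deg ydir [ 0.08  0.02 -1.  ] F [-0.13 -0.01  0.61] open 85.5 tip 72.6 q [-0.76  0.23 -0.58  0.72  0.07  0.8 ]
tool delta mm [-1.45 29.1  -3.  ] units [-0.    0.06 -0.01] rows 0.7
t 20.17 p [ 408.7  -279.45   99.54] yaw 0.65 deg ydir [ 0.08  0.02 -1.  ] F [-0.08 -1.   -0.17] open 85.6 tip 72.6 q [-0.76  0.23 -0.58  0.72  0.07  0.8 ]
tool delta mm [-1.59 29.45 -2.88] units [-0.    0.06 -0.01] rows 0.7
```

View pics/wrist15.png

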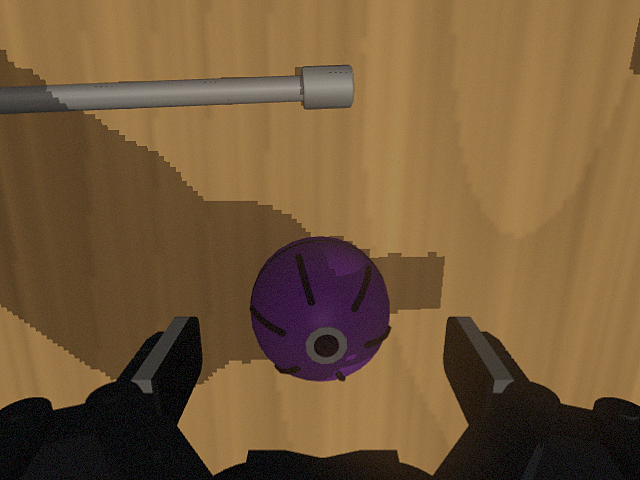

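>>> {"op": "send_rows", "data": {
  "plan": [-0.003,0.02,-0.006,0.003,-0.002,0.02,-0.001,0.003,-0.002,0.015,0,0,0,0,0,0]
}}

```text
clock: 20.5
position: [408.7, -283.6, 70.3]
eef_rot: [-0.7, -0.03, -0.028, 0.713]
contact_force: [-0.6, 0.6, -1.1]
opening: 85.5
```

```bash
python3 st.py 409.5 -281.7 71
```

```text
t 20.50 p [ 408.65 -283.57   70.32] yaw 0.08 deg ydir [ 0.08  0.02 -1.  ] F [-0.58  0.64 -1.08] open 85.5 tip 72.6 q [-0.77  0.28 -0.6   0.65  0.07  0.8 ]
tool delta mm [ 0.9  -0.58  1.88] units [ 0. -0.  0.] rows 0.1
```

>>> {"op": "send_rows", "data": {
  "plan": [0.001,-0.002,0.004,0,0,0,0,0,0,0,0,0,0,0,0,0,0,0,0,0,0,0,0,0],
  "gripper": -0.2
}}

```text
clock: 21.0
position: [409.1, -281.6, 71.8]
eef_rot: [-0.699, -0.03, -0.028, 0.714]
contact_force: [-0.0, 0.1, -0.8]
opening: 57.5
```

```bash
python3 st.py 629 171 190
```

```text
t 21.00 p [ 409.05 -281.58   71.79] yaw 0.05 deg ydir [ 0.08  0.02 -1.  ] F [-0.01  0.11 -0.8 ] open 57.5 tip 72.6 q [-0.76  0.27 -0.6   0.65  0.07  0.81]
tool delta mm [229.3  -90.75 454.27] units [ 0.46 -0.18  0.91] rows 12.4
```

>>> {"op": "send_rows", "data": {
  "plan": [0,-0.02,0,0,0,-0.06,0,0,0,-0.07,0,0,0.01,-0.06,0.02,0,0.035,-0.01,0.07,0,0.035,0,0.07,0,0.035,0,0.07,0,0.035,0,0.07,0,0.035,0,0.07,0,0.035,0,0.07,0,0.035,0,0.07,0,0.035,0,0.07,0]
}}

```text
clock: 22.0
position: [549.4, 10.2, 215.8]
eef_rot: [-0.701, -0.027, -0.038, 0.711]
contact_force: [-0.2, -0.2, -0.5]
opening: 57.5
```

```bash
python3 st.py 629 171 170
```

```text
t 22.00 p [549.37  10.22 215.79] yaw -0.90 deg ydir [ 0.09  0.01 -1.  ] F [-0.18 -0.25 -0.51] open 57.5 tip 72.6 q [-0.11  0.16 -0.37  0.95  0.02  1.48]
tool delta mm [ 72.53  55.1  161.22] units [0.15 0.11 0.32] rows 4.4
```

>>> {"op": "send_rows", "data": {
  "plan": [0.04,0.01,0.07,-0.004,0.04,0.015,0.07,-0.004,0.04,0.015,0.07,0,0.02,0.015,0.06,0,0,0.01,0.02,0,0,0,0,0]
}}

```text
clock: 22.5
position: [627.0, 167.6, 198.4]
eef_rot: [-0.7, -0.039, -0.034, 0.712]
contact_force: [0.3, -0.2, -2.1]
opening: 57.2
```

```bash
python3 st.py 628.5 171 120
```

```text
t 22.50 p [627.04 167.63 198.44] yaw 0.38 deg ydir [ 0.1   0.02 -0.99] F [ 0.28 -0.19 -2.13] open 57.2 tip 72.6 q [ 0.16  0.33 -0.18  0.95  0.    1.72]
tool delta mm [-6.64 78.22  2.08] units [-0.01  0.16  0.  ] rows 1.9
```

>>> {"op": "send_rows", "data": {
  "plan": [-0.006,0.03,0.004,0,-0.006,0.05,0.003,0,-0.004,0.04,0,0,-0.003,0.015,0,0,0,0,0,0]
}}

```text
clock: 22.92
position: [623.7, 169.0, 132.5]
eef_rot: [-0.701, -0.04, -0.035, 0.711]
contact_force: [0.1, -0.0, -1.0]
opening: 57.5
```

```bash
python3 st.py 627 170.7 84;  python3 - <<'E'
from wr import *
for n in ["side","wrist","scene"]:
    cv2.imwrite(f"pics/{n}16.png",capture(n)["image"][:,:,::-1])
crop("pics/side16.png","pics/s16.png",300,110,440,310,3)
E
python3 st.py 627 170.7 84
```

```text
t 22.92 p [623.68 169.01 132.52] yaw 0.34 deg ydir [ 0.11  0.01 -0.99] F [ 0.14 -0.   -0.96] open 57.5 tip 72.6 q [ 0.17  0.39 -0.26  0.81 -0.    1.73]
tool delta mm [-1.83 48.62  1.  ] units [-0.   0.1  0. ] rows 1.2
t 23.07 p [625.97 169.69 135.24] yaw 0.34 deg ydir [ 0.11  0.02 -0.99] F [ 0.41  0.64 -1.59] open 57.4 tip 72.6 q [ 0.17  0.39 -0.25  0.81 -0.    1.73]
tool delta mm [-4.66 51.05  0.24] units [-0.01  0.1   0.  ] rows 1.2
```

View pics/s16.png

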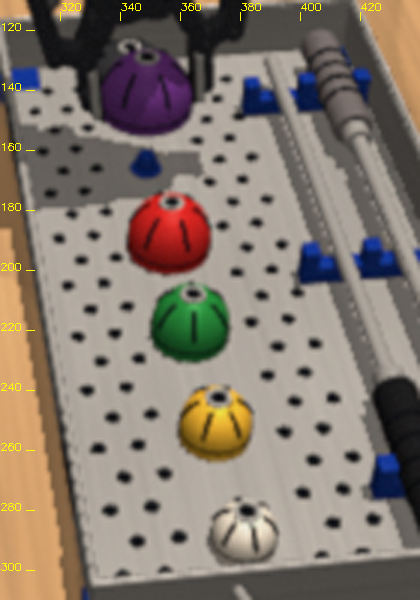

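View pics/wrist16.png

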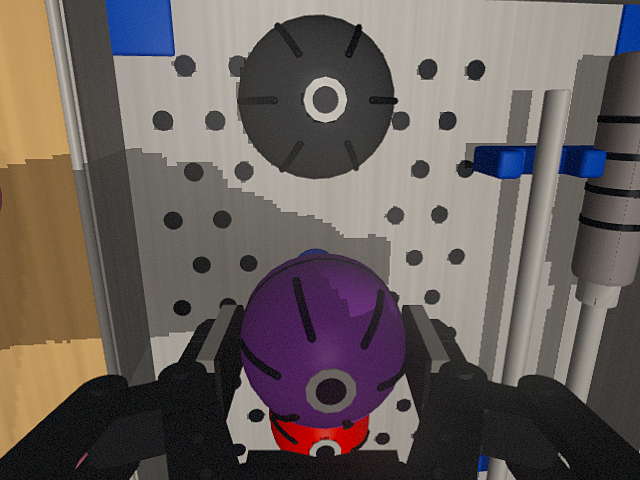

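View pics/scene16.png

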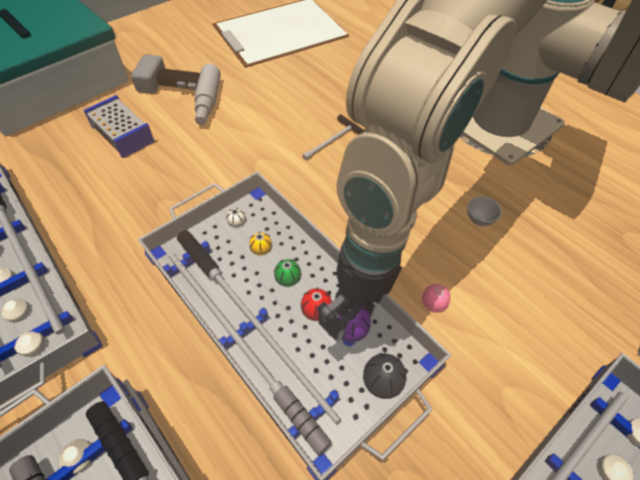

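>>> {"op": "send_rows", "data": {
  "plan": [-0.008,0.03,0.002,0,-0.005,0.035,0,0,-0.003,0.02,0,0,0,0,0,0]
}}

```text
clock: 23.4
position: [628.6, 170.6, 99.5]
eef_rot: [-0.7, -0.046, -0.043, 0.712]
contact_force: [-1.3, 0.2, -1.0]
opening: 57.5
```

```bash
python3 st.py 627 171 84
```

```text
t 23.40 p [628.64 170.59  99.48] yaw 0.20 deg ydir [ 0.13  0.02 -0.99] F [-1.31  0.25 -0.99] open 57.5 tip 72.6 q [ 0.17  0.43 -0.29  0.73 -0.    1.73]
tool delta mm [-3.57 15.16  0.15] units [-0.01  0.03  0.  ] rows 0.4
```

>>> {"op": "send_rows", "data": {
  "plan": [-0.01,0.012,0.001,0,-0.004,0.014,0,0,0,0,0,0]
}}

```text
clock: 23.65
position: [625.1, 171.3, 87.9]
eef_rot: [-0.699, -0.048, -0.045, 0.712]
contact_force: [-0.0, 0.5, -0.8]
opening: 57.7
```

```bash
python3 st.py 625.8 171 84
```

```text
t 23.65 p [625.11 171.33  87.87] yaw 0.17 deg ydir [ 0.13  0.02 -0.99] F [-0.03  0.51 -0.81] open 57.7 tip 72.6 q [ 0.17  0.44 -0.31  0.7  -0.    1.74]
tool delta mm [ 0.18  3.92 -0.4 ] units [ 0.    0.01 -0.  ] rows 0.1
```

>>> {"op": "send_rows", "data": {
  "plan": [-0.001,0.006,0,0,0,0.002,0,0,0,0,0,0]
}}

```text
clock: 23.9
position: [625.6, 171.6, 84.4]
eef_rot: [-0.699, -0.048, -0.045, 0.712]
contact_force: [-0.3, -0.5, -0.1]
opening: 57.8
```

```bash
python3 st.py 625.8 171 84
```

```text
t 23.90 p [625.61 171.6   84.42] yaw 0.18 deg ydir [ 0.13  0.02 -0.99] F [-0.27 -0.54 -0.13] open 57.8 tip 72.6 q [ 0.17  0.44 -0.31  0.69 -0.    1.74]
tool delta mm [ 0.13  0.43 -0.61] units [ 0.  0. -0.] rows 0.0
```

>>> {"op": "send_rows", "data": {
  "plan": [0,0,0,0,0,0,0,0,0,0,0,0,0,0,0,0,0.0026,-0.02,0,0,0.006,-0.05,0,0,0.01,-0.08,0,0,0,-0.08,0,0,0,-0.05,0,0,0,0,0,0,0,0,0,0],
  "gripper": 0.75
}}

```text
clock: 24.82
position: [616.6, 169.0, 235.3]
eef_rot: [-0.699, -0.049, -0.046, 0.712]
contact_force: [0.1, -0.3, -0.3]
opening: 74.5
```

```bash
python3 st.py;  python3 - <<'E'
from wr import *
for n in ["side","wrist","scene"]:
    cv2.imwrite(f"pics/{n}17.png",capture(n)["image"][:,:,::-1])
crop("pics/side17.png","pics/s17.png",300,110,440,310,3)
crop("pics/scene17.png","pics/sc17.png",210,180,410,400,3)
E
```

```text
t 24.82 p [616.57 168.96 235.26] yaw 0.18 deg ydir [ 0.13  0.02 -0.99] F [ 0.1  -0.27 -0.25] open 74.5 tip 72.6 q [ 0.17  0.27 -0.19  0.98 -0.    1.73]
```

View pics/s17.png

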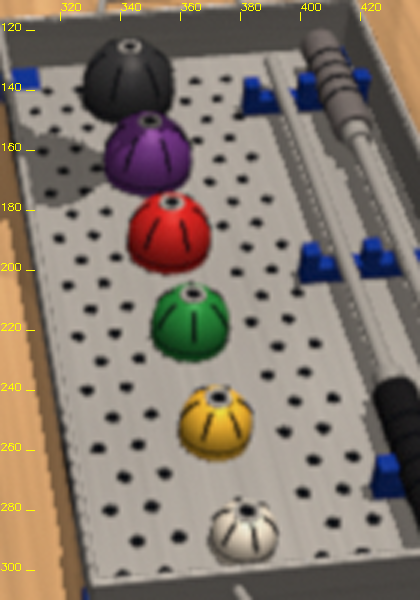

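View pics/sc17.png

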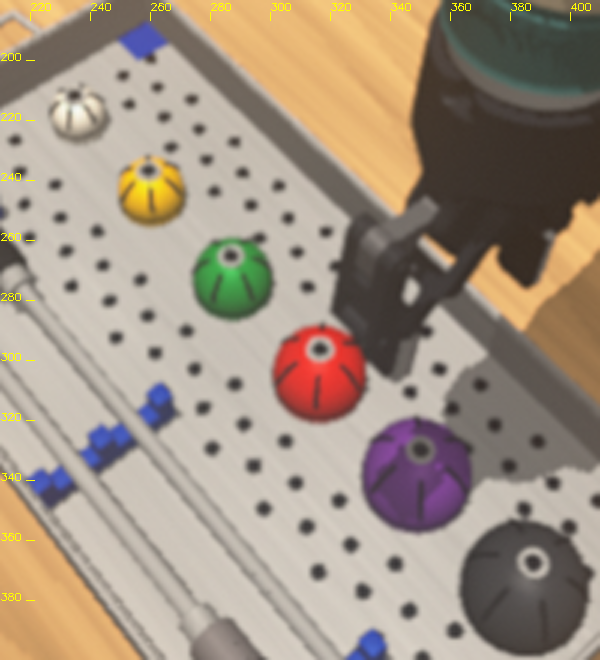

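View pics/wrist17.png

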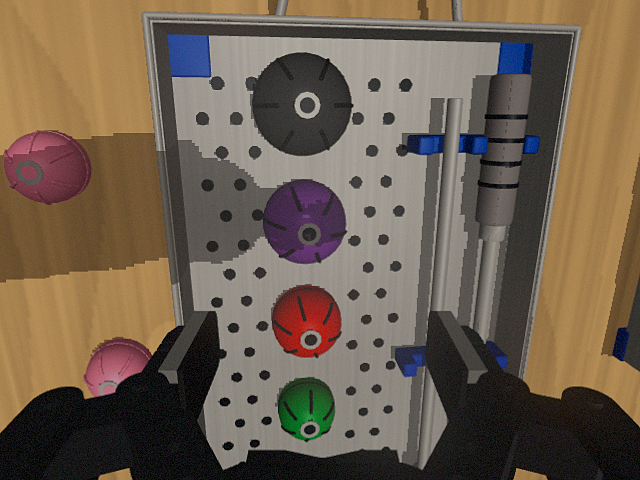

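Final numeric check of all apexes from both fixed cameras.

```bash
python3 - <<'E'
from wr import *
s=capture("scene"); d=capture("side")
f=lambda x,y,x0,y0:(x0+x/3,y0+y/3)
P={"34":((74,95),(247,510),38),"40":((148,171),(219,398),41),"46":((231,256),(193,293),44),"52":((320,349),(172,201),47),"58":((420,450),(151,120),50),"64":((533,563),(129,46),53)}
X={}
for k,(a,b,z) in P.items():
    X[k]=tri(ray(s,f(*a,210,180)),ray(d,f(*b,300,110))); print(k,X[k],z)
for i,k in enumerate(["34","40","46","52","58","64"]):
    print(k,X[k][:2]-(X["34"]+(X["64"]-X["34"])*i/5)[:2])
E
python3 st.py
```

```text
34 [ 634.  -140.9   35.6] 38
40 [634.1 -64.2  37.6] 41
46 [634.3  15.4  41.1] 44
52 [635.4  93.7  44.5] 47
58 [635.  171.4  47.3] 50
64 [633.4 250.   49.8] 53
34 [0. 0.]
40 [ 0.2 -1.5]
46 [ 0.6 -0. ]
52 [1.8 0.1]
58 [ 1.5 -0.4]
64 [ 0. -0.]
t 25.07 p [614.73 168.65 230.65] yaw 0.19 deg ydir [ 0.13  0.02 -0.99] F [-0.63 -0.13 -0.17] open 74.8 tip 72.6 q [ 0.17  0.28 -0.19  0.97 -0.    1.73]
```

```bash
python3 -c "
from station import r
print(r.job_done())"
```

```text
the job is handed in; nothing more can be done
None
```

All four loose cups are in the tray, dome up, each over its own peg. From the grey end the row runs 64, 58, 52, 46, 40, 34 mm. I handed it in at about 25 s; the job gives no verdict.

**Last checks, from both fixed cameras after release:**
- **Position:** each of the four cups is within 2 mm of its peg position, taken as evenly spaced between the two end cups.
- **Height:** all six cups read about 3 mm low. The loose cups read the same way at the start, so I take this as camera calibration, with every cup on the tray floor.
- **End cups:** both show at the same pixel positions as at the start, to within reading accuracy.
- **Gripper:** raised clear, with the contact force at noise level.

**What went less well:**
- **Yellow cup:** the first grip was too high on the rim, so I opened and gripped it again lower down.
- **Red cup:** a finger pushed it about 16 mm across the table on approach. I measured it again and gripped it cleanly.
- **Tool tilt:** it drifted to about 0.13 rad by the last placement, and I corrected for it. The purple cup stands flat in the pictures.

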